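# Load a filter drier in the tilted brazing jig and lock the toggle clamp

## Robot

A 6-joint arm with a two-finger parallel gripper is mounted at the origin on the work surface. World frame = base frame: x ahead of the robot, y to its left, z up, the work surface at z = 0. Lengths are in mm, angles in rad, forces in N, time in s.
With the tool pointing down it reaches from about 275 to 750 mm from the base axis. Payload 10.2 kg.
Tool frame: the origin (TCP) lies between the finger pads; the fingertips stand 8 mm ahead of it and the grasp point (between the pads) lies 11 mm behind it; z points along the fingers, y is the line along which they close (so a half turn about z gives the same grasp; the last joint's range is limited). The gripper opens to 85 mm and grips with 20 to 120 N. Pads are 22 mm wide; open, the fingers measure 114 mm over their backs; the gripper's body (76 mm by 85 mm) begins 54 mm behind the grasp point. The pads swing forward as they close: fully open they stand 13 mm farther back than shut.
Start: joints at [-1.528, 0.313, 1.498, -0, 1.331, -0.223], TCP at [137.894, -506.573, 239.294] pointing down, gripper open.
Joint ranges: [-2.94, 2.94], [-0.97, 2.17], [0.19, 2.56], [-1.23, 4.37], [0.02, 3.11], [-2.88, 2.88]. Speed limits (rad/s): [2.39, 2.39, 3.01, 3.14, 3.14, 3.14].

## Interface

Orientations are given as a unit quaternion [w, x, y, z].
In Python, from rig import * gives the robot as it stands.
- The arm moves only by the shell command python3 -m handwheel 'ROWS' [FORCE]. ROWS is JSON, a list that holds one entry, the list of rows, each a list of 7 numbers: the shift along the world's x, y, z in mm, then the turn, a rotation vector about the world's x, y, z in degrees, then the opening, from -1 (shut) to 1 (fully open). A call has 1 to 8 rows; each row shifts and turns the commanded pose from where the row before left it; what a row does not reach is not made up. A row lasts 1/8 s, in which the tool goes at most 62.5 mm and 10.7 degrees, less where a joint would pass 70% of its speed; a pose out of reach is approached as far as the arm can. A call is refused whole if a number of a shift passes 62.5 or a number of a turn 10.7, either way. A call with a gripper value outside its range is refused whole. The fingers move at their own pace and stop on an object; FORCE is the grip in N (left out, the last holds). Time passes only in rows, so rows that do not move let the fingers close. It gives the time, the measured TCP pose, the force, the opening and the grip force at its end, in the units of the state.
- sense(): the state, without advancing time (a new reading comes with each control period).
- capture(name): name is "scene" or "top"; returns a dict with "image" (420x560x3 uint8, red, green, blue), "fx", "fy", "cx", "cy" (pixels), "rvec" (rotation vector, rad) and "tvec" (3), from world to camera coordinates, as OpenCV has them. Camera axes: x right, y down, z forward; pixel columns grow to the right and rows downward; lengths in mm; the calibration is good to about 2 mm. A picture is of the moment at which its call begins. There is no depth.
- finish_job(): hands the job in; it is judged then, once.
The state is a dict: "time_s": time; "joints": joint angles; "dq": joint speeds; "tau": joint torques, N m; "eef_pos": TCP position; "ee_rot": TCP orientation; "force": force on the tool from outside, world axes, zero at the start; "wrist_torque": the same for the moment, N m; "grip_width": opening from 0.0 (shut) to 1.0 (fully open); "grip_force": force on a finger pad.
Only numpy, scipy, OpenCV 4.12 (cv2) and the standard library are available. Lean on these libraries where they do the work, as an engineer would, in place of code of your own. Each camera call takes 0.05 s, during which the arm holds its last target. There are 200 camera calls.

## Task

Take the bare copper filter drier from the stock tray and lay it in the two V blocks of the tilted brazing jig, its thin white-banded outlet end downhill in the fork of the brass stop, and slide it gently down until its shoulder rests against the stop (do not ram it). Let go of it, then swing the red handle of the toggle clamp over and press it down past dead centre so that the clamp locks and holds the drier. Leave the other things on the bench where they are.

Things in the scene. Friction and masses are not known exactly. Their poses are not given: they have to be found in the camera images.
- drier: Bare copper filter drier: cylinder 30 mm across, 100 mm long, 10 mm coned ends, then tube stubs; 162 mm, 0.16 kg. Origin mid-cylinder on the axis, x along it: thick inlet stub (10.4 mm) ends at x=+82, thin outlet stub (7 mm) at x=-80; white band near the outlet. Starts level in one of the tray's slots, outlet towards the robot, axis 36 mm above the table. Grip it across the cylinder's middle.
- drier_outlet (a point): Tip of the drier's thin outlet stub, on its axis, at x = -80 mm in the drier's frame.
- tray: Grey stock tray, fixed, 150 x 236 mm, base 4 mm. Origin under its middle on the table; three slots along its x at y = -75, 0, +75 mm, one drier in each. A slot is a pair of V rests 12 mm thick, 58 mm wide, 34 mm high, centred at x = -36 and +36 mm: 60 mm free between them for the fingers.
- jig: Brazing jig fixed to the bench: blue base plate 275 x 130 mm (x = -100 to +175 mm), and on it an aluminium bed sloping at 30 degrees that rises towards the jig's +x. Origin on the table, z up. Two steel V blocks carry the drier lengthwise up the slope; the brass stop is at their lower end, the toggle clamp at their upper end.
- seat (a point): Where the seated drier's axis passes midway between the two V blocks. Axes: x uphill along the bed, 30 degrees above level; z out of the bed; y level. The bed is 36 mm below (z = -36). The V blocks, 12 mm thick, stand at x = -36 and +36 mm, 60 mm free between them for the fingers; they reach to z = -2 mm. The clamp stands at x = 84 to 180 mm.
- stop: Adjustable brass end stop on the bed, set anywhere within 8 mm of its middle and screwed tight (slips above 80 N). Two upright tines 13 mm wide, 10 mm thick, 14 mm apart, 50 mm high over the bed. Axes as point seat; origin on the bed below the tines' uphill face.
- stop_face (a point): Point midway between the stop's tines, on their uphill face, on the line of the seated drier's axis (36 mm over the bed); axes as point seat. The drier is home when its lower cone touches the tines: its origin is then 57 mm uphill of this point.
- clamp_handle (a joint): Angle of the handle relative to the clamp arm: 0 fully open, as it starts; grows as the handle is swung uphill and down; 2.99 dead centre, 3.02 locked on its stop. Light friction: it stays where left open, but follows fingers that drag on it. Swinging takes a few N; from about 2.7 the pad presses on the drier and the handle stiffens; past dead centre it goes on to its stop and holds.
- clamp_grip (a point): Point on the axis of the red handle grip, a bar 18 mm thick, 82 mm long (56 mm towards the pivot, 26 mm beyond). x along the bar, away from its pivot. Open, the bar stands 71 degrees from the bed leaning uphill, this point at (x, z) = (160, 123) mm in point seat's frame; swung over it passes (182, 120) (194, 111) (199, 100) (199, 84) (198, 72) (197, 55), locked about (198, 31), y = 0.
- clamp_pad: Black rubber pad, 18 mm across, on a sprung spindle at the clamp arm's free end; origin in its pressing face. Locked, it presses on the drier's top about 12 mm uphill of point seat with some 13 N. Open, the arm stands up, clear of the V blocks.
- drier_green: Green painted steel drier of the same size, in the tray, origin as the copper one. Bystander.
- drier_grey: Grey painted steel drier of the same size, in the tray, origin as the copper one. Bystander.
- flux_jar: Jar with a yellow cap, 48 mm in diameter, 62 mm high, origin under its middle. Bystander.
- wrench: Steel wrench, 8 mm thick, lying on the bench beyond the tray, along its x. Bystander.
- brush: Brush lying on the bench to the left, along its x. Bystander.
- return_bend: Copper U-bend, about 100 x 43 mm, 11 mm tube, lying flat on the bench. Bystander.
- tin: Flat steel tin, 68 mm in diameter, 24 mm high, origin under its middle. Bystander.
- tube_cutter: Blue tube cutter, about 110 mm long, 22 mm high. Bystander.
Things that resemble listed ones, but are neither listed nor needed, are in the scene too. Of the things that look like the drier, the smaller one is meant.

How it is judged:
By the outcome, as a careful person would: the job done as asked, in the order asked, and still so for the second after the job is handed in, with the robot touching nothing.
It also fails if it takes over 61 s, if anything falls off the work surface, if the arm or the gripper's body presses on something with over 40 N, if the wrist force passes 120 N, or if a joint passes its speed limit or range.

## Working session

There is one attempt and no reset: what is moved stays moved. The work goes in short steps, Python scripts to look and compute and a shell command to move; the robot and the scene stay as the last step left them, time stands still between calls to the robot, and variables do not carry over. Pictures are saved under pics/ and viewed, at most 10 in all, crops included, and the job is handed in when it is done.

```bash
mkdir -p pics
python3 - <<'E'
from rig import *
import cv2
for n in("scene","top"):
    c=capture(n); cv2.imwrite(f"pics/{n}0.png",cv2.resize(c["image"][:,:,::-1],(800,600),interpolation=cv2.INTER_CUBIC))
    print(n,c["fx"],c["fy"],c["cx"],c["cy"],c["rvec"],c["tvec"])
    cv2.imwrite(f"raw_{n}0.png",c["image"][:,:,::-1])
s=sense();print(s)
E
```

```text
scene 441.0162174250997 441.0162174250997 277.350746679478 205.56447648346506 [ 1.92776016  1.70648528 -0.6099308 ] [-113.10192614 -253.66394215 1555.72290428]
top 461.7854540261567 461.7854540261567 276.54713797225867 204.93907339529258 [ 2.1778984  -2.195711    0.12203483] [  27.31567615  530.55533513 1288.45012002]
{'time_s': 0.1, 'joints': array([-1.52840529e+00,  3.13430856e-01,  1.49836247e+00, -1.02074468e-05,
        1.33100818e+00, -2.23384096e-01]), 'dq': array([ 0.00055071, -0.00101351, -0.00199083,  0.00065877,  0.00051473,
        0.00036538]), 'tau': array([ 1.84547789e-03, -4.12900972e+01, -2.60138690e+01, -1.66597215e-04,
        3.02896071e-03, -1.48213879e-06]), 'eef_pos': array([ 137.8792908 , -506.34058683,  238.77295169]), 'ee_rot': array([-6.02402902e-04,  9.91183091e-01,  1.32497981e-01,  4.96873488e-05]), 'force': array([0.61229   , 0.02258763, 0.27480228]), 'wrist_torque': array([ 0.03830082,  0.01045448, -0.03244971]), 'grip_force': 0.0, 'grip_width': 1.0015862371621775}
```

View pics/scene0.png

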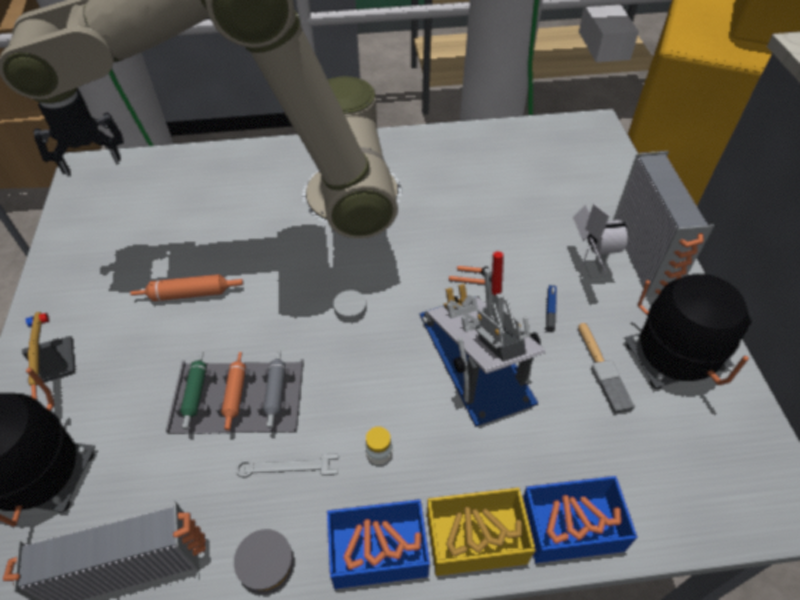

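View pics/top0.png

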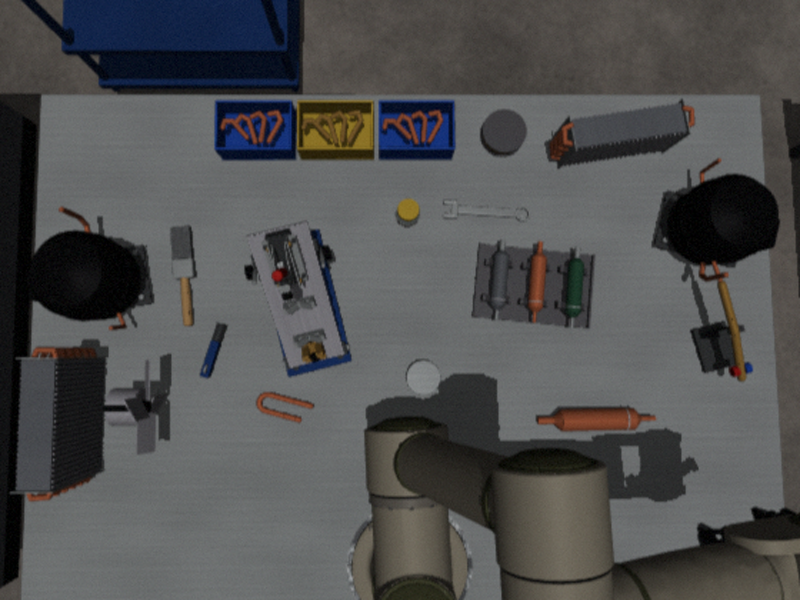

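The copper drier sits in the tray's middle slot, at about (537,281) in the top view. The bigger one on the bench at (595,419) is the lookalike. The jig is at (300,300) with its stop at (313,348), and the red handle is at (280,273). Next I'll measure these and crop in on the jig.

```bash
cat > h.py <<'E'
import numpy as np, cv2
from rig import *
def cam(c):
    R=cv2.Rodrigues(np.array(c["rvec"],float))[0]; return R,np.array(c["tvec"],float).ravel()
def ray(c,uv):
    R,t=cam(c); d=R.T@np.array([(uv[0]-c["cx"])/c["fx"],(uv[1]-c["cy"])/c["fy"],1]); return -R.T@t,d/np.linalg.norm(d)
def onz(c,uv,z):
    o,d=ray(c,uv); return o+d*(z-o[2])/d[2]
def tri(c1,p1,c2,p2):
    o1,d1=ray(c1,p1);o2,d2=ray(c2,p2)
    s=np.linalg.lstsq(np.c_[d1,-d2],o2-o1,rcond=None)[0]
    a,b=o1+s[0]*d1,o2+s[1]*d2; return (a+b)/2,np.linalg.norm(a-b)
def proj(c,P):
    R,t=cam(c); q=R@np.array(P,float)+t; return np.array([c["cx"]+c["fx"]*q[0]/q[2],c["cy"]+c["fy"]*q[1]/q[2]])
def mask(c,kind,box=None):
    h=cv2.cvtColor(c["image"],cv2.COLOR_RGB2HSV).astype(int); H,S,V=h[...,0],h[...,1],h[...,2]
    m={"cu":(H>=3)&(H<=14)&(S>110)&(V>70),"red":((H<=3)|(H>=176))&(S>170)&(V>70),"blue":(H>100)&(H<130)&(S>130)&(V>40),
       "brass":(H>=12)&(H<=24)&(S>90)&(V>60),"yel":(H>=19)&(H<=32)&(S>130)&(V>90)}[kind]
    if box is not None:
        b=np.zeros_like(m); b[box[1]:box[3],box[0]:box[2]]=1; m=m&b
    return m
def fit(m):
    ys,xs=np.nonzero(m); p=np.c_[xs,ys].astype(float); c=p.mean(0); v=np.linalg.svd(p-c,full_matrices=False)[2][0]
    s=(p-c)@v; return c,v,s.min(),s.max(),len(p)
E
python3 - <<'E'
from h import *
T=capture("top");S=capture("scene")
m=mask(T,"cu",(350,160,400,230)); c,v,a,b,n=fit(m)
print("drier top",c,n,[onz(T,c+v*k,36).round(1) for k in(0,a,b)])
ms=mask(S,"cu",(150,240,180,305)); c2,v2,a2,b2,n2=fit(ms)
print("scene",c2,n2,[onz(S,c2+v2*k,36).round(1) for k in(0,a2,b2)])
mr=mask(T,"red",(180,170,220,215));ms=mask(S,"red",(330,165,365,215))
cr=fit(mr);cs=fit(ms);print("red",cr,cs,tri(T,cr[0],S,cs[0]))
mb=mask(T,"brass",(195,225,245,260));print("brass",fit(mb))
mb=mask(S,"brass",(305,190,345,225));print("brass",fit(mb))
for n,C,(x0,y0,x1,y1) in(("T",T,(165,145,255,270)),("S",S,(285,170,390,300))):
    k=7 if n=="S" else 6
    k=min(800/(x1-x0),600/(y1-y0))
    cv2.imwrite(f"pics/j{n}.png",cv2.resize(C["image"][y0:y1,x0:x1,::-1],None,fx=k,fy=k,interpolation=cv2.INTER_CUBIC));print(n,k)
E
```

```text
drier top [376.245 196.215] 400 [array([ 552.4, -259.3,   36. ]), array([ 630.2, -267.6,   36. ]), array([ 470.8, -250.6,   36. ])]
scene [162.81959911 274.77505568] 449 [array([ 560.3, -256.3,   36. ]), array([ 476.6, -247.1,   36. ]), array([ 632.8, -264.3,   36. ])]
red (array([194. , 192.5]), array([0., 1.]), np.float64(-3.5), np.float64(3.5), 44) (array([347.59440559, 190.68531469]), array([-0.05984108,  0.99820792]), np.float64(-13.804742825855225), np.float64(14.384443158326244), 143) (array([537.6079501 , 216.1694909 , 280.30093695]), np.float64(1.2320323584008936))
brass (array([218.05172414, 245.75862069]), array([-0.99636673,  0.08516655]), np.float64(-8.81004035848626), np.float64(7.131827306509422), 116)
brass (array([320.70114943, 206.8045977 ]), array([-0.78560944, -0.61872273]), np.float64(-22.039384850712977), np.float64(9.02280945624199), 87)
T 4.8
S 4.615384615384615
```

View pics/jT.png

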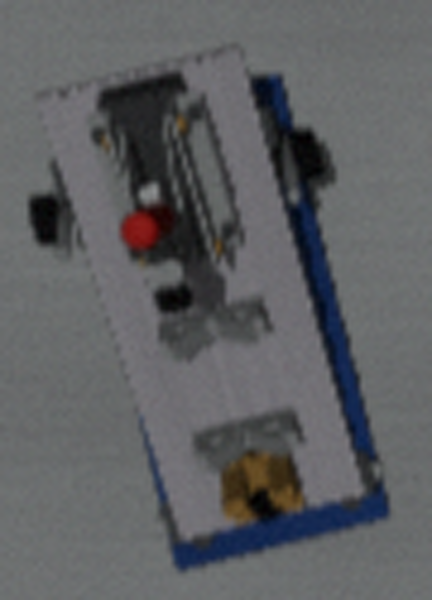

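View pics/jS.png

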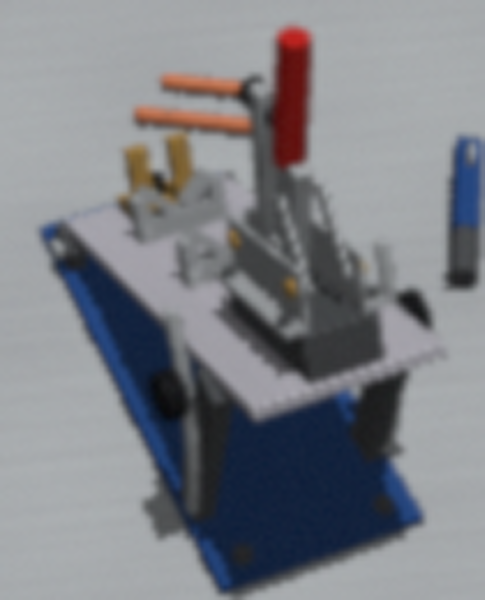

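```bash
python3 - <<'E'
from h import *
T=capture("top");S=capture("scene")
t=lambda u,v:(165+(u-2)/4.8,145+(v-2)/4.8)
s=lambda u,v:(285+(u-2)/4.6154,170+(v-2)/4.6154)
P={}
for n,a,b in(("base -100,-65",t(387,515),s(40,232)),("base 175,-65",t(280,80),s(225,590)),
 ("bed top +y",t(38,97),s(443,352)),("bed top -y",t(242,45),s(258,417)),
 ("red cap top",t(141,230),s(294,36)),):
    P[n]=tri(T,a,S,b);print(n,P[n][0].round(1),round(P[n][1],1))
for z in(0,8):
    A=[onz(T,t(*q),z) for q in((387,515),(178,567),(280,80))];print(z,[a.round(1) for a in A],np.linalg.norm(A[0]-A[1]),np.linalg.norm(A[0]-A[2]))
# tine tops
print("tineL/R", [tri(T,t(*a),S,s(*b)) for a,b in(((237,475),(179,142)),((285,472),(136,153)))][0:2])
E
python3 - <<'E'
import sys;sys.path.insert(0,'.')
from h import *
T=capture("top");S=capture("scene")
a=cv2.resize(T["image"][232:260,200:236,::-1],None,fx=16,fy=16,interpolation=cv2.INTER_CUBIC)
b=cv2.resize(S["image"][195:235,305:345,::-1],None,fx=11.2,fy=11.2,interpolation=cv2.INTER_CUBIC)
w=np.zeros((600,800,3),np.uint8);w=np.zeros((448,576+448+10,3),np.uint8);w[:,:576]=a;w[:,586:]=b
cv2.imwrite("pics/tines.png",cv2.resize(w,None,fx=.77,fy=.77))
E
```

```text
base -100,-65 [398.7 113.7   1.9] 0.8
base 175,-65 [6.619e+02 1.800e+02 1.000e-01] 5.5
bed top +y [622.6 290.3 164.3] 1.2
bed top -y [650.1 184.5 165.5] 5.0
red cap top [533.2 211.9 321.2] 2.7
0 [array([398.7, 113.4,   0. ]), array([369.1, 237.3,   0. ]), array([661.5, 177.3,   0. ])] 127.45337896813352 270.48084138601746
8 [array([398.8, 113. ,   8. ]), array([369.4, 236.2,   8. ]), array([660. , 176.5,   8. ])] 126.68643976812021 268.85324734503575
tineL/R [(array([422.68832409, 191.4280864 , 110.24448603]), np.float64(2.4509080935629006)), (array([424.09366877, 165.52224945, 105.53696707]), np.float64(2.1374330534058856))]
```

View pics/tines.png

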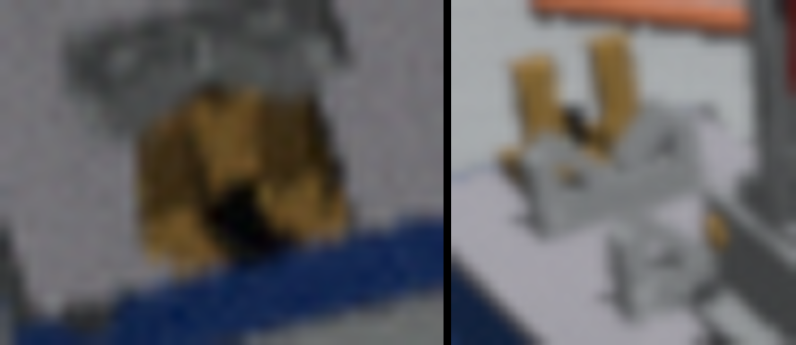

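```bash
cat >> h.py <<'E'
YAW=np.radians(13.5)
def bas(yaw=YAW):
    h=np.array([np.cos(yaw),np.sin(yaw),0]); y=np.array([-np.sin(yaw),np.cos(yaw),0]); Z=np.array([0,0,1.])
    c,s=np.cos(np.pi/6),.5
    return np.c_[c*h+s*Z, y, -s*h+c*Z]
E
python3 - <<'E'
from h import *
T=capture("top");S=capture("scene")
t=lambda u,v:(200-.5+u/12.32,232-.5+v/12.32)
s=lambda u,v:(305-.5+(u-451.2)/8.624,195-.5+v/8.624)
B=bas(); seat=np.array([463.3,194.8,109])
L=tri(T,t(167,206),S,s(612,46));R=tri(T,t(300,190),S,s(533,68))
for q in(L,R):print(q[0].round(1),q[1].round(1),"seatframe",(B.T@(q[0]-seat)).round(1))
# V-block top corners etc: predicted pixels in raw and display
for n,p in(("V up",(36,0,-2)),("Vlo",(-36,0,-2)),("cap",(168.5,0,147.6)),("red mid",(155,0,109)),("bed end",(180,0,-36)),("tineL",(-57,13.5,14)),("tineR",(-57,-13.5,14))):
    w=seat+B@np.array(p);print(n,w.round(1),"T",proj(T,w).round(1),"S",proj(S,w).round(1))
# brighter-steel blobs: uphill V block in S top edge
mr=fit(mask(S,"red",(330,165,365,215)));mt=fit(mask(T,"red",(180,170,220,215)))
print(mr,mt)
E
```

```text
[410.4 194.7  97.1] 1.3 seatframe [-50.5  12.2  15.5]
[413.6 167.3  93.9] 3.1 seatframe [-54.9 -15.1  14.3]
V up [494.6 202.3 125.3] T [208.7 215.8] S [332.4 217.2]
Vlo [434.  187.8  89.3] T [215.8 239.3] S [321.8 208.4]
cap [533.4 211.6 321.1] T [193.5 192.3] S [347.6 177.6]
red mid [540.8 213.4 280.9] T [195.5 191.1] S [347.  191.7]
bed end [632.4 235.4 167.8] T [193.8 160.6] S [359.  250.8]
tineL [405.3 194.8  92.6] T [213.  250.1] S [322.5 199.5]
tineR [411.6 168.5  92.6] T [222.9 247.6] S [313.7 202.1]
(array([347.61111111, 190.72222222]), array([-0.0582532 ,  0.99830184]), np.float64(-13.83808011876193), np.float64(14.347384209581383), 144) (array([193.93023256, 192.53488372]), array([0.10794794, 0.99415655]), np.float64(-3.6146444868398855), np.float64(3.5603472310079614), 43)
```

The two views agree on the seat to within about 2 mm. They put it at about (463,194,109) with a jig yaw of 13.5°, and the stop face at about x=-53 in the seat frame. The drier is at about (551,-259) with a yaw of -6°. I'll move to the tray first.

```bash
python3 -m handwheel '[[[40,24,0,0,0,-2.7,0.3],[40,24,0,0,0,-2.7,0.3],[40,24,0,0,0,-2.7,0.3],[40,24,0,0,0,-2.7,0.3],[40,24,0,0,0,-2.7,0.3],[40,24,0,0,0,-2.7,0.3],[40,24,0,0,0,-2.7,0.3],[40,24,0,0,0,-2.4,0.3]]]' 40
python3 -m handwheel '[[[40,24,0,0,0,0,0.3],[40,24,-20,0,0,0,0.3],[13.6,7.8,-40,0,0,0,0.3],[0,0,-40,0,0,0,0.3],[0,0,0,0,0,0,0.3]]]'
```

```text
time_s: 1.5
eef_pos: [459.1, -313.6, 239.4]
ee_rot: [0.0, 0.999, -0.054, 0.0]
force: [-0.2, 0.1, -0.7]
grip_width: 0.652
grip_force: 0.0
time_s: 2.12
eef_pos: [550.5, -257.9, 136.8]
ee_rot: [-0.002, 0.999, -0.053, -0.002]
force: [0.4, -0.7, -0.3]
grip_width: 0.651
grip_force: 0.0
```

```bash
python3 -m handwheel '[[[0,0,-30,0,0,0,0.3],[0,0,-30,0,0,0,0.3],[0,0,-25,0,0,0,0.3],[0,0,-18,0,0,0,0.3],[0,0,-9,0,0,0,0.3],[0,0,0,0,0,0,0.3]]]'
```

```text
time_s: 2.88
eef_pos: [551.7, -259.0, 27.7]
ee_rot: [0.0, 0.999, -0.053, 0.0]
force: [-0.5, -0.1, 0.8]
grip_width: 0.653
grip_force: 0.0
```

```bash
python3 -m handwheel '[[[0,0,-2,0,0,0,-0.1],[0,0,0,0,0,0,-0.4],[0,0,0,0,0,0,-1],[0,0,0,0,0,0,-1],[0,0,0,0,0,0,-1],[0,0,0,0,0,0,-1]]]' 40
python3 -m handwheel '[[[0,0,0,0,0,0,-1],[0,0,10,0,0,0,-1],[0,0,25,0,0,0,-1],[0,0,40,0,0,0,-1],[0,0,50,0,0,0,-1],[0,0,50,0,0,0,-1],[0,0,50,0,0,0,-1],[0,0,0,0,0,0,-1]]]'
```

```text
time_s: 3.62
eef_pos: [552.0, -257.3, 26.2]
ee_rot: [-0.001, 0.999, -0.053, 0.0]
force: [1.8, 8.2, 4.7]
grip_width: 0.34
grip_force: 39.3
time_s: 4.62
eef_pos: [552.4, -259.6, 255.1]
ee_rot: [0.002, 0.999, -0.053, 0.004]
force: [0.3, -0.6, -1.8]
grip_width: 0.336
grip_force: 39.8
```

```bash
python3 -m handwheel '[[[-8,25,0,0,0,2.45,-1],[-18,50,0,0,0,2.45,-1],[-18,55,0,0,0,2.45,-1],[-18,55,0,0,0,2.45,-1],[-18,55,0,0,0,2.45,-1],[-18,55,0,0,0,2.45,-1],[-18,55,0,0,0,2.45,-1],[-12,50,0,0,0,2.45,-1]]]'
python3 -m handwheel '[[[0,0,0,1.4,-5.83,0,-1],[0,0,0,1.4,-5.83,0,-1],[0,0,0,1.4,-5.83,0,-1],[0,0,0,1.4,-5.83,0,-1],[0,0,0,1.4,-5.83,0,-1],[0,0,0,0,0,0,-1],[0,0,0,0,0,0,-1]]]'
cat > st.py <<'E'
from h import *
from scipy.spatial.transform import Rotation as Ro
seat=np.array([463.3,194.5,109])
s=sense();B=bas();q=s["ee_rot"];R=Ro.from_quat(np.r_[q[1:],q[0]]).as_matrix();p=np.array(s["eef_pos"])
print(s["time_s"],"tcp",p.round(1),"seatfr TCP",(B.T@(p-seat)).round(1),"grasp",(B.T@(p-11*R[:,2]-seat)).round(1))
print("R in seat (want diag 1,-1,-1)\n",(B.T@R).round(3),"F seat",(B.T@s["force"]).round(1),"tq",np.round(s["wrist_torque"],2),"grip",s["grip_width"],s["grip_force"])
E
python3 st.py
python3 - <<'E'
from h import *
S=capture("scene");T=capture("top")
cv2.imwrite("pics/hov.png",np.hstack([cv2.resize(C["image"][y:y+130,x:x+86,::-1],None,fx=4.6,fy=4.6,interpolation=cv2.INTER_CUBIC) for C,x,y in((S,280,130),(T,180,150))]))
E
```

```text
time_s: 5.62
eef_pos: [422.1, 142.8, 249.8]
ee_rot: [0.0, 0.993, 0.118, -0.0]
force: [1.1, -0.7, -2.2]
grip_width: 0.338
grip_force: 39.9
time_s: 6.5
eef_pos: [423.7, 141.1, 250.3]
ee_rot: [-0.03, 0.959, 0.114, 0.256]
force: [-0.6, -0.9, -1.8]
grip_width: 0.339
grip_force: 40.0
6.5 tcp [423.7 141.1 250.3] seatfr TCP [ 26.5 -42.7 147.9] grasp [ 26.5 -42.7 158.9]
R in seat (want diag 1,-1,-1)
 [[ 1.     0.    -0.002]
 [ 0.    -1.    -0.   ]
 [-0.002  0.    -1.   ]] F seat [-1.5 -0.7 -1.2] tq [-0.07  0.36  0.03] grip 0.3387175247126329 40.044347047805786
```

View pics/hov.png

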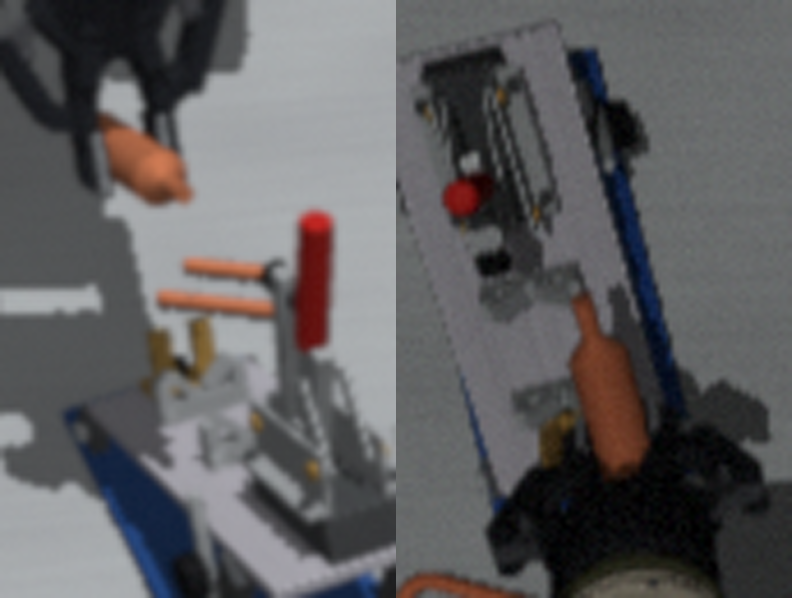

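The drier is held along the slope. Its inlet tip is at (187,197) in the scene crop and (578,293) in the top crop. I'll triangulate that tip to get the offset in the grip.

```bash
cat >> st.py <<'E'
def tip():
    S=capture("scene");T=capture("top");return S,T
E
python3 - <<'E'
from st import *
S,T=tip()
a=(180-.5+(578-396)/4.6,150-.5+293/4.6);b=(280-.5+188/4.6,130-.5+197/4.6)
P,e=tri(T,a,S,b);g=p-11*R[:,2]
print("inlet tip",P.round(1),e,"rel grasp in seat axes",(B.T@(P-g)).round(1),"expect ~82")
# copper mask inlet end
for n,C,bx in(("T",T,(300-100,200,250,260)),("S",S,(300,150,325,178))):
    f=fit(mask(C,"cu",bx));print(n,f)
for u in(-50,0,50,82):
    w=g+R[:,0]*u;print(u,proj(T,w).round(1),proj(S,w).round(1))
E
```

```text
6.6 tcp [423.9 141.2 250.4] seatfr TCP [ 26.7 -42.6 147.8] grasp [ 26.7 -42.6 158.8]
R in seat (want diag 1,-1,-1)
 [[ 1.     0.001 -0.002]
 [ 0.001 -1.     0.   ]
 [-0.002 -0.    -1.   ]] F seat [-1.2 -0.5 -2. ] tq [-0.12  0.36 -0.01] grip 0.3361801660256885 40.04433453083038
inlet tip [488.9 158.7 298. ] 1.5634518913985436 rel grasp in seat axes [82.1  1.8 -3.4] expect ~82
T (array([225.27462687, 235.12238806]), array([0.26089194, 0.96536801]), np.float64(-21.323401234771932), np.float64(16.743242617124313), 335)
S (array([310.96954315, 165.1319797 ]), array([0.75840498, 0.65178362]), np.float64(-12.754620965153322), np.float64(11.325206581685126), 197)
-50 [233.7 262.7] [299.7 158.6]
0 [228.5 244.7] [306.6 163. ]
50 [223.1 226. ] [314.  167.9]
82 [219.5 213.6] [319.1 171.2]
```

Run:
```python
from st import *
S,T=tip()
a=(180-.5+(493-396)/4.6,150-.5+262/4.6);b=(280-.5+274/4.6,130-.5+272/4.6)
P,e=tri(T,a,S,b);print("pad?",P.round(1),e,(B.T@(P-seat)).round(1))
for d in((-17,43,-60),(-17,43,-99),(0,0,-43),(0,0,-60)):print(d,(B@np.array(d,float)).round(1))
```

```text
6.7 tcp [423.8 141.3 250.3] seatfr TCP [ 26.6 -42.5 147.8] grasp [ 26.6 -42.5 158.8]
R in seat (want diag 1,-1,-1)
 [[ 1.     0.001 -0.001]
 [ 0.001 -1.     0.   ]
 [-0.001 -0.    -1.   ]] F seat [-0.7 -0.2 -1.2] tq [-0.06  0.39  0.04] grip 0.3386674995211004 40.04405379295349
pad? [507.8 204.8 255.1] 0.885000645303892 [112.6  -0.4 103.7]
(-17, 43, -60) [  4.8  45.4 -60.5]
(-17, 43, -99) [ 23.8  49.9 -94.2]
(0, 0, -43) [ 20.9   5.  -37.2]
(0, 0, -60) [ 29.2   7.  -52. ]
```

```bash
python3 -m handwheel '[[[-12,18,-4.6,0,0,0,-1],[-13.4,18.6,-4.7,0,0,0,-1],[0,0,0,0,0,0,-1],[12,2.9,-21.4,0,0,0,-1],[12,2.9,-21.4,0,0,0,-1],[12,2.9,-21.4,0,0,0,-1],[12,2.9,-21.4,0,0,0,-1],[0,0,0,0,0,0,-1]]]'
python3 st.py
python3 - <<'E'
from h import *
S=capture("scene");T=capture("top")
cv2.imwrite("pics/hov2.png",np.hstack([cv2.resize(C["image"][y:y+100,x:x+66,::-1],None,fx=6,fy=6,interpolation=cv2.INTER_CUBIC) for C,x,y in((S,290,150),(T,180,170))]))
E
```

```text
time_s: 7.8
eef_pos: [446.3, 188.8, 154.3]
ee_rot: [-0.03, 0.96, 0.113, 0.255]
force: [-0.2, -0.3, -1.4]
grip_width: 0.34
grip_force: 40.1
7.8 tcp [446.3 188.8 154.3] seatfr TCP [ 7.2 -1.5 48.1] grasp [ 7.2 -1.5 59.1]
R in seat (want diag 1,-1,-1)
 [[ 1.    -0.    -0.003]
 [-0.    -1.    -0.   ]
 [-0.003  0.    -1.   ]] F seat [-0.9 -0.3 -1. ] tq [-0.04  0.41 -0.03] grip 0.34028371239687333 40.07246911525726
```

View pics/hov2.png

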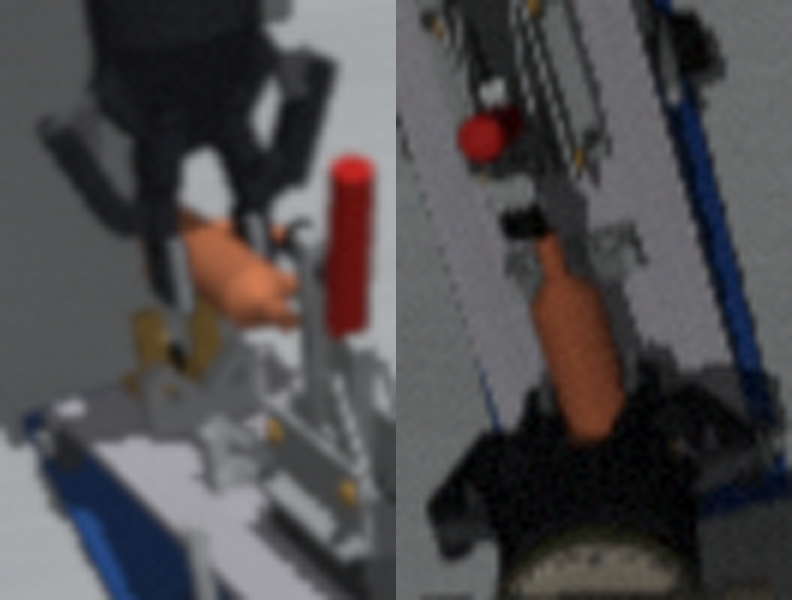

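The view shows the inlet tip clear of the open pad, and the drier in line with the fork. I'll lower along the bed normal.

```bash
python3 -m handwheel '[[[5.8,1.4,-10.4,0,0,0,-1],[5.8,1.4,-10.4,0,0,0,-1],[4.9,1.2,-8.7,0,0,0,-1],[0,0,0,0,0,0,-1]]]'
python3 st.py; python3 -m handwheel '[[[2.9,0.7,-5.2,0,0,0,-1],[2.4,0.6,-4.3,0,0,0,-1],[1.9,0.5,-3.5,0,0,0,-1],[0,0,0,0,0,0,-1]]]'; python3 st.py
```

```text
time_s: 8.4
eef_pos: [462.5, 193.4, 125.0]
ee_rot: [-0.03, 0.959, 0.114, 0.256]
force: [-0.1, 0.5, -2.2]
grip_width: 0.338
grip_force: 40.1
8.4 tcp [462.5 193.4 125. ] seatfr TCP [ 7.1 -0.8 14.4] grasp [ 7.1 -0.9 25.4]
R in seat (want diag 1,-1,-1)
 [[ 1.     0.    -0.002]
 [ 0.    -1.     0.   ]
 [-0.002 -0.    -1.   ]] F seat [-1.1  0.5 -1.9] tq [-0.07  0.4  -0.01] grip 0.33786693304806126 40.09750843048096
time_s: 8.9
eef_pos: [469.8, 195.2, 112.6]
ee_rot: [-0.03, 0.959, 0.114, 0.257]
force: [-0.8, 0.4, -2.1]
grip_width: 0.336
grip_force: 40.1
8.9 tcp [469.8 195.2 112.6] seatfr TCP [ 7.4 -0.8 -0.1] grasp [ 7.4 -0.8 10.9]
R in seat (want diag 1,-1,-1)
 [[ 1.     0.001 -0.001]
 [ 0.001 -1.     0.   ]
 [-0.001 -0.    -1.   ]] F seat [-1.6  0.5 -1.5] tq [-0.07  0.35  0.07] grip 0.33619946953103635 40.097200870513916
```

```bash
python3 -m handwheel '[[[1,0.2,-1.7,0,0,0,-1],[1,0.2,-1.7,0,0,0,-1],[0.5,0.1,-0.9,0,0,0,-1],[0,0,0,0,0,0,-1]]]'; python3 st.py|grep -v '\[\[\| \['; python3 -m handwheel '[[[0.5,0.1,-0.9,0,0,0,-1],[0.5,0.1,-0.9,0,0,0,-1],[0,0,0,0,0,0,-1]]]'; python3 st.py | tail -1
```

```text
time_s: 9.4
eef_pos: [472.3, 195.7, 108.6]
ee_rot: [-0.03, 0.959, 0.114, 0.257]
force: [0.3, -0.6, -2.5]
grip_width: 0.334
grip_force: 40.1
R in seat (want diag 1,-1,-1)
time_s: 9.78
eef_pos: [473.3, 196.0, 106.8]
ee_rot: [-0.03, 0.959, 0.114, 0.257]
force: [-1.6, 0.9, -0.5]
grip_width: 0.337
grip_force: 40.4
 [-0.    -0.    -1.   ]] F seat [-1.4  1.2  0.3] tq [-0.02  0.32  0.05] grip 0.3373911561678365 40.387433767318726
```

```bash
python3 -m handwheel '[[[0.5,0.1,-0.9,0,0,0,-1],[0,0,0,0,0,0,-1]]]'; python3 st.py ; python3 -m handwheel '[[[0.5,0.1,-0.9,0,0,0,-1],[0,0,0,0,0,0,-1]]]'; python3 st.py
```

```text
time_s: 10.02
eef_pos: [473.6, 196.3, 106.3]
ee_rot: [-0.03, 0.959, 0.114, 0.257]
force: [-6.5, 0.6, 7.2]
grip_width: 0.338
grip_force: 41.2
10.025 tcp [473.6 196.3 106.3] seatfr TCP [ 7.7 -0.6 -7.5] grasp [ 7.7 -0.6  3.5]
R in seat (want diag 1,-1,-1)
 [[ 1.     0.001 -0.   ]
 [ 0.001 -1.     0.   ]
 [-0.    -0.    -1.   ]] F seat [-1.7  2.1  9.3] tq [0.22 0.64 0.31] grip 0.3379388452571447 41.24581217765808
time_s: 10.28
eef_pos: [473.8, 196.5, 106.1]
ee_rot: [-0.031, 0.959, 0.114, 0.257]
force: [-18.4, -1.8, 21.4]
grip_width: 0.335
grip_force: 43.1
10.275 tcp [473.8 196.5 106.1] seatfr TCP [ 7.8 -0.5 -7.9] grasp [ 7.8 -0.5  3.1]
R in seat (want diag 1,-1,-1)
 [[ 1.     0.002  0.   ]
 [ 0.002 -1.     0.001]
 [ 0.    -0.001 -1.   ]] F seat [-5.2  2.6 27.7] tq [-0.09  1.13  0.29] grip 0.33494140045367615 43.107876777648926
```

```bash
python3 -m handwheel '[[[-0.6,-0.1,1.0,0,0,0,-1],[-0.8,-0.2,-0.5,0,0,0,-1],[-0.8,-0.2,-0.5,0,0,0,-1],[0,0,0,0,0,0,-1]]]'; python3 st.py ; python3 -m handwheel '[[[-0.8,-0.2,-0.5,0,0,0,-1],[0,0,0,0,0,0,-1]]]'; python3 st.py
```

```text
time_s: 10.78
eef_pos: [473.2, 196.2, 106.3]
ee_rot: [-0.031, 0.959, 0.114, 0.259]
force: [-1.2, 6.5, 6.8]
grip_width: 0.337
grip_force: 40.8
10.775 tcp [473.2 196.2 106.3] seatfr TCP [ 7.3 -0.7 -7.4] grasp [ 7.3 -0.7  3.6]
R in seat (want diag 1,-1,-1)
 [[ 1.     0.001  0.004]
 [ 0.001 -1.     0.   ]
 [ 0.004 -0.    -1.   ]] F seat [3.7 6.6 5.8] tq [ 0.88 -0.12  0.54] grip 0.3373900634905458 40.84656357765198
time_s: 11.02
eef_pos: [472.6, 195.9, 105.9]
ee_rot: [-0.031, 0.959, 0.114, 0.259]
force: [-0.9, 6.5, 6.8]
grip_width: 0.337
grip_force: 40.8
11.025 tcp [472.6 195.9 105.9] seatfr TCP [ 6.6 -0.8 -7.4] grasp [ 6.5 -0.8  3.6]
R in seat (want diag 1,-1,-1)
 [[ 1.     0.001  0.004]
 [ 0.001 -1.    -0.   ]
 [ 0.004  0.    -1.   ]] F seat [4.  6.5 5.6] tq [ 0.96 -0.14  0.55] grip 0.33726098702862417 40.84112763404846
```

```bash
python3 -m handwheel '[[[-0.2,0.6,0,0,0,0,-1],[-0.8,-0.2,-0.5,0,0,0,-1],[0,0,0,0,0,0,-1]]]'; python3 st.py ; python3 -m handwheel '[[[-0.8,-0.2,-0.5,0,0,0,-1],[0,0,0,0,0,0,-1]]]'; python3 st.py| tail -1;python3 -m handwheel '[[[-0.8,-0.2,-0.5,0,0,0,-1],[0,0,0,0,0,0,-1]]]'; python3 st.py
```

```text
time_s: 11.4
eef_pos: [471.9, 196.0, 105.4]
ee_rot: [-0.03, 0.959, 0.114, 0.259]
force: [0.1, 1.5, 5.8]
grip_width: 0.335
grip_force: 40.7
11.4 tcp [471.9 196.  105.4] seatfr TCP [ 5.7 -0.6 -7.5] grasp [ 5.7 -0.6  3.5]
R in seat (want diag 1,-1,-1)
 [[ 1.     0.001  0.004]
 [ 0.001 -1.    -0.001]
 [ 0.004  0.001 -1.   ]] F seat [3.3 1.4 4.8] tq [ 0.31 -0.35  0.28] grip 0.3346322097248786 40.700023770332336
time_s: 11.65
eef_pos: [471.6, 195.9, 105.3]
ee_rot: [-0.03, 0.958, 0.114, 0.26]
force: [3.7, 3.2, 6.1]
grip_width: 0.337
grip_force: 40.6
 [ 0.006  0.001 -1.   ]] F seat [6.8 2.2 3.1] tq [ 0.5  -0.64  0.32] grip 0.33719116370772234 40.57745933532715
time_s: 11.9
eef_pos: [471.5, 195.7, 105.3]
ee_rot: [-0.03, 0.958, 0.113, 0.261]
force: [5.1, 5.1, 6.1]
grip_width: 0.333
grip_force: 40.5
11.9 tcp [471.5 195.7 105.3] seatfr TCP [ 5.3 -0.7 -7.3] grasp [ 5.2 -0.7  3.7]
R in seat (want diag 1,-1,-1)
 [[ 1.     0.     0.008]
 [ 0.    -1.    -0.001]
 [ 0.008  0.001 -1.   ]] F seat [8.4 3.8 2.2] tq [ 0.68 -0.94  0.27] grip 0.3327589312629852 40.45590877532959
```

```bash
python3 -m handwheel '[[[-0.8,-0.2,-0.5,0,0,0,-1],[-0.8,-0.2,-0.5,0,0,0,-1],[0,0,0,0,0,0,-1]]]'; python3 st.py
python3 - <<'E'
from h import *
S=capture("scene");T=capture("top")
cv2.imwrite("pics/seat.png",np.hstack([cv2.resize(C["image"][y:y+100,x:x+66,::-1],None,fx=6,fy=6,interpolation=cv2.INTER_CUBIC) for C,x,y in((S,290,150),(T,180,170))]))
E
```

```text
time_s: 12.28
eef_pos: [471.3, 195.5, 105.4]
ee_rot: [-0.03, 0.958, 0.113, 0.263]
force: [9.7, 6.3, 7.4]
grip_width: 0.338
grip_force: 40.3
12.275 tcp [471.3 195.5 105.4] seatfr TCP [ 5.1 -0.9 -7.1] grasp [ 5.  -0.9  3.9]
R in seat (want diag 1,-1,-1)
 [[ 1.    -0.     0.012]
 [-0.    -1.    -0.002]
 [ 0.012  0.002 -1.   ]] F seat [13.1  3.9  1. ] tq [ 1.   -1.62  0.28] grip 0.3377841796775691 40.34013569355011
```

View pics/seat.png

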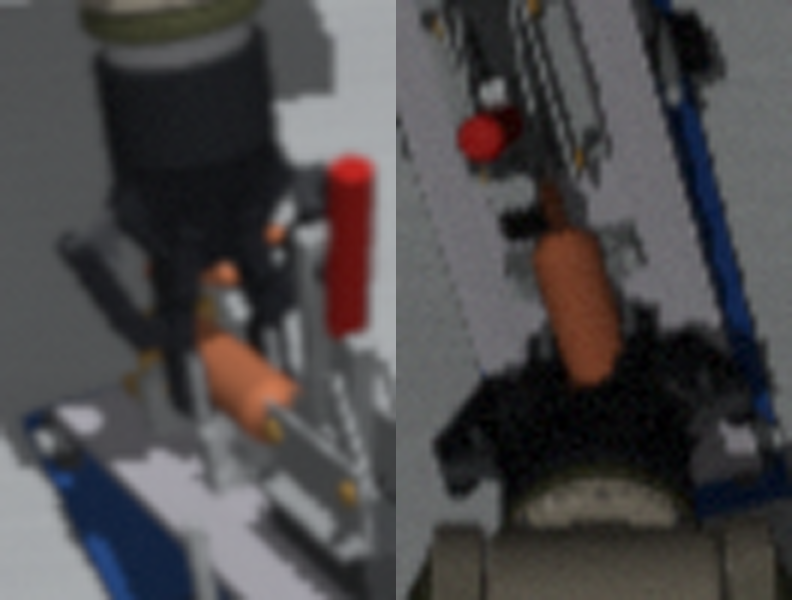

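The drier is lying in both V blocks, hard against something at the expected stop position, with its inlet between the clamp plates. I'll ease the load, let go and back out along the bed normal.

```bash
python3 -m handwheel '[[[0.2,0.6,0.4,0,0,0,-1],[0,0,0,0,0,0,-0.2],[0,0,0,0,0,0,0.1],[0,0,0,0,0,0,0.2],[0,0,0,0,0,0,0.2]]]'; python3 st.py
python3 -m handwheel '[[[-5,-1.2,8.7,0,0,0,0.2],[-10,-2.3,17.3,0,0,0,0.2],[-15,-3.5,26,0,0,0,0.2],[-20,-5,35,0,0,0,0.2],[-20,-5,35,0,0,0,0.2],[0,0,0,0,0,0,0.2]]]'; python3 st.py
python3 - <<'E'
from h import *
S=capture("scene");T=capture("top")
cv2.imwrite("pics/rel.png",np.hstack([cv2.resize(C["image"][y:y+100,x:x+66,::-1],None,fx=6,fy=6,interpolation=cv2.INTER_CUBIC) for C,x,y in((S,290,150),(T,180,170))]))
E
```

```text
time_s: 13.0
eef_pos: [467.1, 195.6, 102.2]
ee_rot: [-0.03, 0.959, 0.114, 0.257]
force: [-0.1, -0.6, 0.4]
grip_width: 0.602
grip_force: 0.0
13.0 tcp [467.1 195.6 102.2] seatfr TCP [ 0.   0.2 -7.9] grasp [0.1 0.2 3.1]
R in seat (want diag 1,-1,-1)
 [[ 1.     0.    -0.001]
 [ 0.    -1.     0.   ]
 [-0.001 -0.    -1.   ]] F seat [ 0.  -0.5  0.4] tq [0.   0.23 0.  ] grip 0.6017960646196935 0.0
time_s: 13.75
eef_pos: [397.2, 178.6, 227.3]
ee_rot: [-0.03, 0.958, 0.114, 0.26]
force: [0.4, 1.5, -0.8]
grip_width: 0.601
grip_force: 0.0
13.75 tcp [397.2 178.6 227.3] seatfr TCP [  0.3  -0.  136.4] grasp [  0.2  -0.  147.4]
R in seat (want diag 1,-1,-1)
 [[ 1.     0.001  0.006]
 [ 0.001 -1.    -0.001]
 [ 0.006  0.001 -1.   ]] F seat [ 0.2  1.4 -1. ] tq [-0.05  0.24 -0.01] grip 0.6011401263438687 0.0
```

View pics/rel.png

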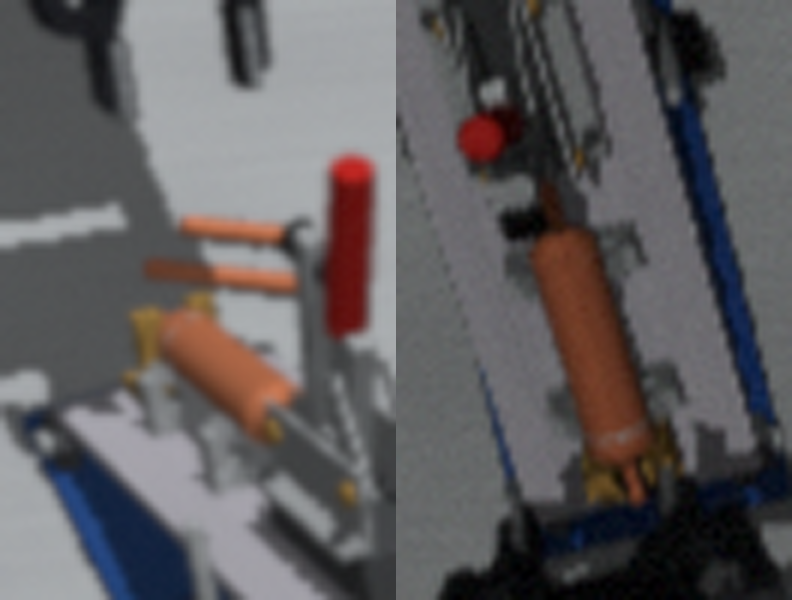

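The picture shows the drier in both V blocks, stub in the fork at (637,490) and the white band by the tines. The handle is next. I'll shut the fingers and bring them to the downhill side of the red bar.

```bash
python3 -m handwheel '[[[-10.2,-2.5,18.2,0,0,0,-1],[-10.2,-2.4,18.2,0,0,0,-1],[23,5.5,13.7,0,0,0,-1],[23,5.5,13.7,0,0,0,-1],[23,5.5,13.7,0,0,0,-1],[23,5.5,13.7,0,0,0,-1],[23,5.5,13.7,0,0,0,-1],[0,0,0,0,0,0,-1]]]' 60; python3 st.py
```

```text
time_s: 14.85
eef_pos: [492.8, 201.3, 328.0]
ee_rot: [-0.03, 0.96, 0.114, 0.256]
force: [-0.2, -0.1, -0.8]
grip_width: 0.001
grip_force: 0.0
14.85 tcp [492.8 201.3 328. ] seatfr TCP [135.8  -0.3 174.5] grasp [135.8  -0.3 185.5]
R in seat (want diag 1,-1,-1)
 [[ 1.     0.    -0.002]
 [ 0.    -1.     0.   ]
 [-0.002 -0.    -1.   ]] F seat [-0.6  0.  -0.5] tq [-0.06  0.2   0.04] grip 0.0013732265352855194 0.0
```

```bash
python3 -m handwheel '[[[7.8,1.9,-13.9,0,0,0,-1],[7.8,1.8,-13.8,0,0,0,-1],[0,0,0,0,0,0,-1]]]' ; python3 st.py|head -1
python3 -m handwheel '[[[4.2,1,2.5,0,0,0,-1],[4.2,1,2.5,0,0,0,-1],[4.2,1,2.5,0,0,0,-1],[0,0,0,0,0,0,-1]]]' ; python3 st.py
```

```text
time_s: 15.22
eef_pos: [507.1, 204.8, 299.3]
ee_rot: [-0.03, 0.96, 0.114, 0.255]
force: [0.5, -0.8, -0.3]
grip_width: 0.001
grip_force: 0.0
15.225 tcp [507.1 204.8 299.3] seatfr TCP [134.1  -0.2 142.3] grasp [134.2  -0.2 153.3]
time_s: 15.72
eef_pos: [520.3, 208.0, 309.5]
ee_rot: [-0.03, 0.959, 0.114, 0.257]
force: [-1.7, 0.0, 0.6]
grip_width: 0.002
grip_force: 0.7
15.725 tcp [520.3 208.  309.5] seatfr TCP [151.   -0.2 144.3] grasp [151.   -0.2 155.3]
R in seat (want diag 1,-1,-1)
 [[ 1.     0.001  0.   ]
 [ 0.001 -1.     0.   ]
 [ 0.    -0.    -1.   ]] F seat [-1.1  0.4  1.3] tq [-0.08  0.41 -0.  ] grip 0.0017397289040774395 0.7258804701268673
```

```bash
cat > red.py <<'E'
from st import *
S=capture("scene"); m=mask(S,"red",(325,150,420,290)); ys,xs=np.nonzero(m)
Q=[]
for u,v in zip(xs,ys):
    o,d=ray(S,(u,v)); n=B[:,1]; Q.append((B.T@(o+d*((seat-o)@n)/(d@n)-seat))[[0,2]])
Q=np.array(Q); c=Q.mean(0); v=np.linalg.svd(Q-c,full_matrices=False)[2][0]; s=(Q-c)@v
print("RED n",len(Q),"mid",(c+v*(s.min()+s.max())/2).round(1),"len",np.ptp(s).round(1),"ang",np.degrees(np.arctan2(v[1],v[0])).round(1))
E
python3 red.py|tail -1
python3 -m handwheel '[[[7.8,1.9,0,0,0,0,-1],[7.9,1.9,0,0,0,0,-1],[7.6,1.8,-1.5,0,0,0,-1],[7.6,1.9,-1.6,0,0,0,-1],[0,0,0,0,0,0,-1]]]' ; python3 st.py; python3 red.py |tail -1
```

```text
RED n 144 mid [162.9 111.7] len 96.0 ang -115.7
time_s: 16.4
eef_pos: [551.4, 215.5, 306.1]
ee_rot: [-0.03, 0.959, 0.114, 0.257]
force: [-0.7, 0.6, -0.9]
grip_width: 0.003
grip_force: 0.0
16.4 tcp [551.4 215.5 306.1] seatfr TCP [177.   -0.2 125.4] grasp [177.   -0.2 136.4]
R in seat (want diag 1,-1,-1)
 [[ 1.  0.  0.]
 [ 0. -1. -0.]
 [ 0.  0. -1.]] F seat [-0.9  0.7 -0.5] tq [-0.1   0.24 -0.03] grip 0.0031810938945098953 0.0
RED n 103 mid [188.2 104.8] len 101.3 ang -136.8
```

```bash
python3 -m handwheel '[[[5,1.2,-2.8,0,0,0,-1],[4.9,1.2,-2.9,0,0,0,-1],[6.4,1.6,-3.4,0,0,0,-1],[6.4,1.5,-3.4,0,0,0,-1],[0,0,0,0,0,0,-1]]]' ; python3 red.py
python3 -m handwheel '[[[3.9,1,-4.9,0,0,0,-1],[3.9,0.9,-4.9,0,0,0,-1],[0,0,0,0,0,0,-1]]]' ; python3 red.py
```

```text
time_s: 17.08
eef_pos: [573.9, 220.9, 292.6]
ee_rot: [-0.03, 0.959, 0.114, 0.256]
force: [0.9, 0.6, 0.5]
grip_width: -0.001
grip_force: 0.0
17.075 tcp [573.9 220.9 292.6] seatfr TCP [ 1.902e+02 -1.000e-01  1.021e+02] grasp [ 1.902e+02 -1.000e-01  1.131e+02]
R in seat (want diag 1,-1,-1)
 [[ 1.     0.    -0.002]
 [ 0.    -1.     0.   ]
 [-0.002 -0.    -1.   ]] F seat [ 1.2  0.4 -0. ] tq [-0.09  0.26 -0.01] grip -0.0010014934212409746 0.0
RED n 90 mid [188.7  79.8] len 104.8 ang 22.4
time_s: 17.5
eef_pos: [581.7, 222.8, 283.1]
ee_rot: [-0.03, 0.959, 0.114, 0.257]
force: [-0.0, -0.7, 0.4]
grip_width: -0.003
grip_force: 0.0
17.5 tcp [581.7 222.8 283.1] seatfr TCP [ 1.925e+02 -1.000e-01  8.990e+01] grasp [ 1.925e+02 -1.000e-01  1.009e+02]
R in seat (want diag 1,-1,-1)
 [[ 1.     0.    -0.001]
 [ 0.    -1.     0.   ]
 [-0.001 -0.    -1.   ]] F seat [ 0.  -0.7  0.4] tq [-0.04  0.2   0.02] grip -0.0028363881589047475 0.0
RED n 95 mid [187.8  68.5] len 101.9 ang 16.5
```

```bash
python3 -m handwheel '[[[3.4,0.8,-3.2,0,0,0,-1],[3.4,0.8,-3.2,0,0,0,-1],[3.3,0.8,-3.2,0,0,0,-1],[3.3,0.8,-3.2,0,0,0,-1],[0,0,0,0,0,0,-1]]]' ; python3 red.py|grep -v '\['; python3 st.py
python3 -m handwheel '[[[1.5,0.3,-2.6,0,0,0,-1],[1.5,0.4,-2.6,0,0,0,-1],[1.4,0.3,-2.6,0,0,0,-1],[0,0,0,0,0,0,-1]]]' ; python3 red.py
```

```text
time_s: 18.18
eef_pos: [595.1, 226.1, 270.6]
ee_rot: [-0.03, 0.959, 0.114, 0.257]
force: [-2.7, -0.0, 0.9]
grip_width: -0.005
grip_force: 1.3
R in seat (want diag 1,-1,-1)
18.225 tcp [595.  226.1 270.8] seatfr TCP [198.2  -0.   72.4] grasp [198.2  -0.   83.4]
R in seat (want diag 1,-1,-1)
 [[ 1.  0. -0.]
 [ 0. -1.  0.]
 [-0. -0. -1.]] F seat [-1.9 -0.7  2.6] tq [-0.08  0.58  0.02] grip -0.0002012895342445184 1.2290053814649582
time_s: 18.73
eef_pos: [599.5, 227.0, 262.9]
ee_rot: [-0.03, 0.959, 0.114, 0.257]
force: [0.4, 0.3, 0.8]
grip_width: -0.001
grip_force: 0.4
18.725 tcp [599.5 227.  262.9] seatfr TCP [198.2  -0.2  63.3] grasp [198.2  -0.2  74.3]
R in seat (want diag 1,-1,-1)
 [[ 1.  0. -0.]
 [ 0. -1. -0.]
 [-0.  0. -1.]] F seat [0.8 0.2 0.5] tq [-0.06  0.13  0.01] grip -0.001257578308683042 0.37305502337403595
RED n 96 mid [188.6  44.8] len 96.9 ang 6.0
```

```bash
python3 -m handwheel '[[[1.5,0.3,-2.6,0,0,0,-1],[1.5,0.4,-2.6,0,0,0,-1],[0,0,0,0,0,0,-1]]]' ; python3 red.py|grep 'RED\|F seat'
python3 -m handwheel '[[[1.5,0.3,-2.6,0,0,0,-1],[0.9,0.2,-1.7,0,0,0,-1],[0,0,0,0,0,0,-1]]]' ; python3 red.py|grep 'RED\|F seat\|tcp'
```

```text
time_s: 19.15
eef_pos: [602.2, 227.7, 257.3]
ee_rot: [-0.03, 0.959, 0.114, 0.256]
force: [0.1, -0.1, 0.1]
grip_width: -0.001
grip_force: 0.0
 [-0.001 -0.    -1.   ]] F seat [ 0.2 -0.1  0.1] tq [-0.02  0.21  0.04] grip -0.0013383243160498609 0.0
RED n 125 mid [188.4  34. ] len 98.4 ang 0.9
time_s: 19.58
eef_pos: [604.7, 228.2, 253.4]
ee_rot: [-0.03, 0.959, 0.114, 0.257]
force: [0.4, -0.0, 0.5]
grip_width: 0.003
grip_force: 0.0
19.575 tcp [604.7 228.2 253.4] seatfr TCP [198.1  -0.2  52.3] grasp [198.1  -0.2  63.3]
 [-0.001 -0.    -1.   ]] F seat [ 0.6 -0.1  0.2] tq [-0.04  0.22 -0.02] grip 0.0034848675773478397 0.0
RED n 110 mid [188.4  33.2] len 98.5 ang 1.3
```

```bash
for i in 1 2; do python3 -m handwheel '[[[0.9,0.2,-1.7,0,0,0,-1],[0,0,0,0,0,0,-1]]]' >/dev/null; python3 red.py|grep 'RED\|F seat\|tcp'; done
```

```text
19.875 tcp [605.7 228.5 252.1] seatfr TCP [198.4  -0.2  50.7] grasp [198.4  -0.2  61.7]
 [ 0.    -0.    -1.   ]] F seat [ 0.6 -0.1  1.3] tq [-0.04  0.17  0.04] grip -0.001867937994857998 0.5372547637671232
RED n 103 mid [188.1  32.4] len 97.7 ang 0.3
20.175 tcp [606.7 228.7 250.8] seatfr TCP [198.6  -0.2  49.1] grasp [198.5  -0.2  60.1]
 [ 0.001 -0.    -1.   ]] F seat [0.7 0.3 5.7] tq [-0.02  0.27  0.  ] grip -0.004059797678207609 2.83603023737669
RED n 109 mid [188.   31.5] len 97.5 ang -0.5
```

```bash
for i in 1 2 3; do python3 -m handwheel '[[[1,0.2,-1.7,0,0,0,-1],[0,0,0,0,0,0,-1]]]' >/dev/null; python3 red.py|grep 'RED\|F seat\|tcp'; done
```

```text
20.475 tcp [607.6 229.  249.7] seatfr TCP [198.8  -0.2  47.6] grasp [198.8  -0.2  58.6]
 [ 0.001 -0.    -1.   ]] F seat [-0.8  1.1  9.6] tq [-0.14  0.53  0.03] grip 0.00014475032814251893 4.906012415885925
RED n 106 mid [187.6  30.3] len 96.8 ang -1.5
20.775 tcp [608.5 229.2 248.4] seatfr TCP [199.   -0.2  46. ] grasp [199.   -0.2  57. ]
 [ 0.002 -0.    -1.   ]] F seat [-3.1  0.4 14. ] tq [-0.2   0.68  0.08] grip 0.002321176722303301 6.7338524758815765
RED n 112 mid [189.6  28.6] len 100.9 ang -0.3
21.075 tcp [609.5 229.4 247.1] seatfr TCP [199.2  -0.2  44.4] grasp [199.2  -0.2  55.4]
 [ 0.002 -0.    -1.   ]] F seat [-1.9 -0.2 16.3] tq [-0.17  0.78  0.02] grip 0.006643655777236135 8.037848398089409
RED n 112 mid [188.9  26.7] len 100.9 ang -1.7
```

Contact force is building as the pad presses. I'll continue past dead centre.

```bash
for i in 1 2 3 4; do python3 -m handwheel '[[[1,0.2,-1.7,0,0,0,-1],[0,0,0,0,0,0,-1]]]' >/dev/null; python3 red.py|grep 'RED\|F seat\|tcp'; done
```

```text
21.375 tcp [610.5 229.7 245.6] seatfr TCP [ 1.994e+02 -1.000e-01  4.260e+01] grasp [ 1.993e+02 -1.000e-01  5.360e+01]
 [ 0.002 -0.    -1.   ]] F seat [-2.7  0.8 17.4] tq [-0.1   0.79  0.05] grip -0.0023425867954750272 8.485659509897232
RED n 109 mid [188.7  25.5] len 100.5 ang -3.9
21.675 tcp [611.6 229.9 244. ] seatfr TCP [199.5  -0.2  40.7] grasp [199.5  -0.2  51.7]
 [ 0.003 -0.    -1.   ]] F seat [-3.6  0.7 17.9] tq [-0.07  0.79  0.07] grip 0.0012525926686028572 8.771640881896019
RED n 118 mid [190.7  23.8] len 95.5 ang -3.5
21.975 tcp [612.7 230.2 242.5] seatfr TCP [199.7  -0.2  38.8] grasp [199.7  -0.2  49.8]
 [ 0.003 -0.    -1.   ]] F seat [-3.   1.7 18.8] tq [-0.04  0.77  0.08] grip -0.00036060815898702905 8.863885179162025
RED n 115 mid [190.5  21.9] len 95.3 ang -4.6
22.275 tcp [613.7 230.4 240.8] seatfr TCP [199.8  -0.2  36.8] grasp [199.8  -0.2  47.8]
 [ 0.003 -0.    -1.   ]] F seat [-1.9  1.  18.5] tq [-0.02  0.7   0.07] grip -0.00035509818991342145 8.740785419940948
RED n 117 mid [192.4  20. ] len 99.4 ang -4.7
```

Run:
```python
from h import *
S=capture("scene");T=capture("top")
cv2.imwrite("pics/press.png",np.hstack([cv2.resize(C["image"][y:y+100,x:x+66,::-1],None,fx=6,fy=6,interpolation=cv2.INTER_CUBIC) for C,x,y in((S,310,175),(T,178,155))]))
```

```text
(no output)
```

View pics/press.png

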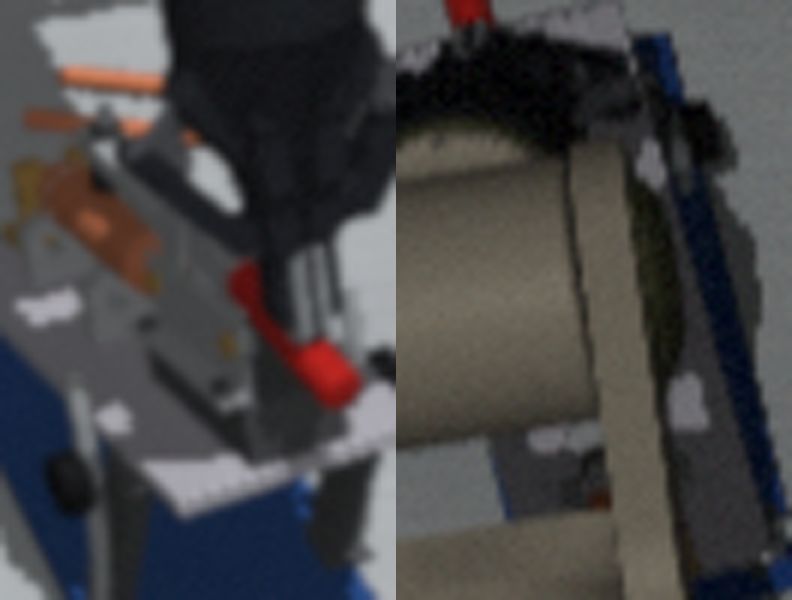

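The clamp arm is down with its pad on the drier at about (100,185). The fingers are on the red bar between (245,285) and (335,375). I'll keep pressing until the handle meets its stop.

```bash
for i in 1 2 3 4; do python3 -m handwheel '[[[1,0.2,-1.7,0,0,0,-1],[0,0,0,0,0,0,-1]]]' >/dev/null; python3 red.py|grep 'RED\|F seat\|tcp'; done
```

```text
22.675 tcp [614.8 230.7 239.2] seatfr TCP [200.   -0.2  34.8] grasp [199.9  -0.2  45.8]
 [ 0.003 -0.    -1.   ]] F seat [-1.2  1.6 18. ] tq [0.07 0.6  0.07] grip 0.0005759169420650886 8.404399082064629
RED n 118 mid [191.8  18.5] len 99.5 ang -5.2
22.975 tcp [615.9 230.9 237.4] seatfr TCP [200.   -0.2  32.8] grasp [200.   -0.2  43.8]
 [ 0.004 -0.    -1.   ]] F seat [-0.5  1.5 16.7] tq [0.08 0.53 0.16] grip 0.0010994695194240706 7.861030250787735
RED n 118 mid [191.4  16.7] len 98.9 ang -6.6
23.275 tcp [616.9 231.1 235.6] seatfr TCP [200.1  -0.3  30.7] grasp [200.1  -0.3  41.7]
 [ 0.004 -0.    -1.   ]] F seat [ 0.6  1.3 14.9] tq [0.11 0.42 0.11] grip 0.0015888042827396853 7.122378721833229
RED n 116 mid [191.  15.] len 98.5 ang -7.1
23.575 tcp [618.  231.4 233.8] seatfr TCP [200.1  -0.3  28.5] grasp [200.1  -0.3  39.5]
 [ 0.004 -0.    -1.   ]] F seat [ 1.3  2.7 12.4] tq [0.26 0.26 0.17] grip -0.0020643533237761527 6.211797818541527
RED n 115 mid [188.1  13.4] len 93.8 ang -9.6
```

```bash
for i in 1 2 3 4; do python3 -m handwheel '[[[1,0.2,-1.7,0,0,0,-1],[0,0,0,0,0,0,-1]]]' >/dev/null; python3 red.py|grep 'RED\|F seat\|tcp'; done
```

```text
23.875 tcp [619.1 231.6 231.8] seatfr TCP [200.1  -0.3  26.3] grasp [200.1  -0.3  37.3]
 [ 0.004 -0.    -1.   ]] F seat [ 1.8  2.1 10.4] tq [0.34 0.08 0.17] grip -0.0024268516642590196 5.135987251996994
RED n 109 mid [187.6  11.1] len 93.6 ang -10.1
24.175 tcp [620.2 231.8 229.8] seatfr TCP [200.1  -0.3  24. ] grasp [200.   -0.3  35. ]
 [ 0.004 -0.001 -1.   ]] F seat [2.6 2.1 7.9] tq [ 0.43 -0.07  0.14] grip 0.0019326595928639161 3.910178504884243
RED n 107 mid [187.1   8.6] len 93.4 ang -10.6
24.475 tcp [621.2 232.  227.8] seatfr TCP [200.   -0.4  21.7] grasp [199.9  -0.4  32.7]
 [ 0.003 -0.001 -1.   ]] F seat [3.8 3.7 3.7] tq [ 0.44 -0.24  0.21] grip -0.0018060271440977697 2.5401938147842884
RED n 103 mid [186.6   6.4] len 93.2 ang -11.0
24.775 tcp [621.3 231.5 224.1] seatfr TCP [198.1  -0.9  18.5] grasp [198.1  -0.9  29.5]
 [-0.002  0.    -1.   ]] F seat [ 0.2 -0.1 -0.2] tq [-0.08  0.23 -0.  ] grip 0.0009453890732845537 0.0
RED n 104 mid [195.7 -56.1] len 49.3 ang 37.1
```

Run:
```python
from st import *
S,T=tip()
for n,C,bx in(("S",S,(300,140,450,320)),("T",T,(150,120,260,270))):
    for k in("red","cu"):
        m=mask(C,k,bx).astype(np.uint8); N,l,st,ce=cv2.connectedComponentsWithStats(m,connectivity=8)
        print(n,k,[(st[i].tolist(),ce[i].round(1).tolist()) for i in range(1,N) if st[i,4]>4])
for q in((183,0,31),(198,0,31),(224,0,31),(142,0,31),(12,0,15)):
    w=seat+B@np.array(q,float);print(q,"S",proj(S,w).round(1),"T",proj(T,w).round(1))
```

```text
24.825 tcp [621.2 231.5 223.9] seatfr TCP [197.9  -0.9  18.5] grasp [197.9  -0.9  29.5]
R in seat (want diag 1,-1,-1)
 [[ 1.     0.    -0.002]
 [ 0.    -1.     0.   ]
 [-0.002 -0.    -1.   ]] F seat [-0.6 -0.4 -0.2] tq [-0.09  0.23  0.02] grip 0.0012149987822475427 0.0
S red [([358, 254, 10, 16, 110], [362.9, 261.4])]
S cu [([320, 187, 11, 3, 27], [325.6, 187.8]), ([315, 194, 19, 4, 46], [324.5, 195.4]), ([316, 202, 21, 22, 196], [325.9, 211.2]), ([447, 213, 3, 4, 6], [448.2, 214.3])]
T red [([190, 149, 6, 8, 41], [192.6, 152.4])]
T cu [([208, 223, 5, 4, 16], [210.2, 224.8])]
(183, 0, 31) S [356.3 226.2] T [193.  168.4]
(198, 0, 31) S [359.3 228.6] T [191.2 162.6]
(224, 0, 31) S [364.7 232.9] T [188.2 152.5]
(142, 0, 31) S [348.5 220. ] T [197.6 183.7]
(12, 0, 15) S [327.7 208.5] T [211.3 226.7]
```

```bash
python3 -m handwheel '[[[-5,-1.2,8.7,0,0,0,-1],[-15,-3.6,26,0,0,0,-1],[-20,-5,35,0,0,0,-1],[-29,-7,52,0,0,0,-1],[-29,-7,52,0,0,0,-1],[-29,-7,52,0,0,0,-1],[-29,-7,0,0,0,0,-1],[0,0,0,0,0,0,-1]]]'
python3 - <<'E'
from st import *
S,T=tip()
for n,C,bx in(("S",S,(300,140,450,320)),("T",T,(150,120,260,270))):
    for k in("red","cu"):
        m=mask(C,k,bx).astype(np.uint8); N,l,st,ce=cv2.connectedComponentsWithStats(m,connectivity=8)
        print(n,k,[(st[i].tolist(),ce[i].round(1).tolist()) for i in range(1,N) if st[i,4]>4])
        if k=="red":print(fit(m))
    cv2.imwrite(f"raw_{n}1.png",C["image"][:,:,::-1])
a=fit(mask(T,"red",(150,120,260,270)));b=fit(mask(S,"red",(300,140,450,320)))
P,e=tri(T,a[0],S,b[0]);print(P,e,B.T@(P-seat))
E
```

```text
time_s: 25.92
eef_pos: [463.9, 193.6, 452.1]
ee_rot: [-0.03, 0.959, 0.114, 0.258]
force: [0.7, -0.1, 0.1]
grip_width: -0.0
grip_force: 0.0
25.925 tcp [463.9 193.6 452.1] seatfr TCP [171.9  -1.  296.9] grasp [171.9  -1.  307.9]
R in seat (want diag 1,-1,-1)
 [[ 1.     0.001  0.003]
 [ 0.001 -1.    -0.   ]
 [ 0.003  0.    -1.   ]] F seat [ 0.6 -0.2 -0.2] tq [-0.04  0.23 -0.05] grip -0.0004950179533333569 0.0
S red [([358, 254, 11, 16, 109], [363.0, 261.6])]
(array([363.03669725, 261.55045872]), array([0.3215604 , 0.94688907]), np.float64(-7.482807611345727), np.float64(8.006770028734383), 109)
S cu [([320, 187, 11, 3, 27], [325.6, 187.8]), ([341, 189, 8, 10, 35], [345.4, 192.9]), ([315, 194, 19, 4, 46], [324.7, 195.4]), ([316, 201, 22, 23, 202], [326.4, 211.2]), ([447, 213, 3, 4, 6], [448.3, 214.5])]
T red [([190, 149, 7, 10, 55], [192.7, 153.5])]
(array([192.67272727, 153.45454545]), array([0.21119522, 0.9774439 ]), np.float64(-4.918535511930892), np.float64(4.723240477593445), 55)
T cu []
[653.89155307 241.32596954 153.10844798] 1.3131545862348242 [192.0175974    1.03944982 -59.92936292]
```

Run:
```python
from h import *
def un(f,x,y):
    im=cv2.imread(f)[:,:396]; im=cv2.resize(im,(66,100),interpolation=cv2.INTER_AREA); full=np.zeros((420,560,3),np.uint8); full[y:y+100,x:x+66]=im; return full[:,:,::-1].copy()
fs={"rel":un("pics/rel.png",290,150),"press":un("pics/press.png",310,175),"now":cv2.imread("raw_S1.png")[:,:,::-1].copy(),"start":cv2.imread("raw_scene0.png")[:,:,::-1].copy()}
for k,im in fs.items():
    m=mask({"image":im},"cu",(312,198,342,228)); print(k,m.sum(), fit(m)[0].round(1))
    g=im[196:216:2,316:352:2].mean(2).astype(int); print(g)
    h=cv2.cvtColor(im,cv2.COLOR_RGB2HSV)
```

```text
rel 230 [326.5 210.7]
[[ 70  71  70  69  69 101 110 117 120 127 131 121  82  66  39  41  44  57]
 [ 82  82  82  87  89 117 117 106 105  89  86  85  77  82  51  41  44  62]
 [ 85  82  85 103 101 149 168 169 169 158 152 141  84  81  55  42  45  62]
 [101 100 111 121 104 135 171 172 172 172 172 162  91  79  53  40  43  63]
 [ 94 109 111 113 114 130 165 173 174 173 173 165  93  78  59  44  50  85]
 [ 85  98 102 109 112 116 123 138 160 159 172 171  98  79  73  62 128 154]
 [ 76  73  88 100 108 111 114 115 112 115 159 170 101  80  77  65  97 120]
 [101  71  67  85  97 107 111 115 117 138 160 166 106  81  79  66  72  89]
 [129 104  63  64  81  96 105 110 113 116 130 158 116  81  88  98  75  90]
 [120  92  82  66  62  79  94 103 111 122 130 128 105  78  82 127  80  90]]
press 189 [325.8 211.2]
[[ 72  73  74  73  67  50  60  94 125 107  70  60  50  34  28  29  22  21]
 [ 85  85  82  74  68  89  97  60  72  69  63  63  71  72  34  24  27  24]
 [ 83  85  74  62  70 120 135  51  63  48  51  62  70 135 140  64  25  22]
 [ 68  70  67  63  60  69 104  60  35  31  32  47  70 144 176 148  54  20]
 [ 
[... 1291 characters left out ...]
 81  64  38  40  45  54]
 [154 152 147 137 120 118 114 103 101  85  83  83  76  81  51  39  44  60]
 [162 167 139 105 102 155 167 167 167 157 154 142  80  81  55  42  46  60]
 [127 164 148  89  92 139 170 169 169 170 171 160  89  80  51  42  42  61]
 [107 164 154  86  91 133 171 171 171 170 171 163  90  79  59  40  48  82]
 [106 151 152  90  89 117 151 165 166 162 170 169  96  78  73  60 131 154]
 [ 89  55 101  97  93 111 125 131 139 135 160 168  99  80  78  65  95 117]
 [110  74  45  68 101 124 122 107 128 159 163 166 104  81  77  65  72  88]
 [127 120 102  80 114 125 109  99 125 157 165 164 114  81  88  98  75  88]
 [121 108 117 122 112 124 124 122 124 147 163 154 108  76  80 130  78  90]]
```

Run:
```python
from st import *
S,T=tip()
for q in((192,0,-60),):
  for ph in(-60,-80,-100,-120,-140):
    d=np.array([np.cos(np.radians(ph)),0,np.sin(np.radians(ph))])
    o=[proj(C,seat+B@(np.array(q)+k*d)) for C in(S,T) for k in(-41,41)]
    print(ph,[x.round(1).tolist() for x in o])
for n,C in(("S",S),("T",T)):
    m=mask(C,"red",(150,120,450,320)); ys,xs=np.nonzero(m)
    print(n,[(int(y),int(xs[ys==y].min()),int(xs[ys==y].max())) for y in np.unique(ys)])
R_,t_=cam(S);print("cam S at",-R_.T@t_); R_,t_=cam(T);print("T",-R_.T@t_)
# light-grey arm component (new bright pixels) in S
n0=cv2.imread("raw_scene0.png").astype(int).mean(2);n1=S["image"].astype(int).mean(2)
h=cv2.cvtColor(S["image"],cv2.COLOR_RGB2HSV)
dk=((h[...,2]<42)).astype(np.uint8);bx=np.zeros_like(dk);bx[150:270,300:400]=1
N,l,st,ce=cv2.connectedComponentsWithStats(dk*bx);print("dark",[(st[i].tolist(),ce[i].round(1).tolist()) for i in range(1,N) if st[i,4]>8])
```

```text
26.025 tcp [465.4 193.8 450.6] seatfr TCP [172.4  -1.2 294.9] grasp [172.4  -1.2 305.9]
R in seat (want diag 1,-1,-1)
 [[ 1.  0. -0.]
 [ 0. -1. -0.]
 [-0.  0. -1.]] F seat [ 0.2 -0.3  0.1] tq [-0.02  0.22 -0.03] grip -0.001652095246626876 0.0
-60 [[356.7, 245.2], [368.1, 278.4], [194.7, 165.2], [191.0, 141.9]]
-80 [[359.1, 245.7], [365.6, 277.5], [193.2, 160.9], [192.4, 146.1]]
-100 [[361.9, 248.1], [362.8, 274.8], [191.6, 155.6], [193.9, 151.2]]
-120 [[364.9, 252.3], [360.0, 270.6], [190.2, 150.0], [195.3, 156.4]]
-140 [[367.6, 257.8], [357.5, 265.4], [189.1, 144.8], [196.3, 161.3]]
S [(254, 362, 363), (255, 360, 364), (256, 358, 365), (257, 358, 365), (258, 358, 365), (259, 359, 366), (260, 359, 366), (261, 359, 366), (262, 360, 367), (263, 360, 367), (264, 361, 367), (265, 361, 367), (266, 361, 367), (267, 362, 368), (268, 362, 367), (269, 363, 366)]
T [(149, 190, 194), (150, 190, 194), (151, 190, 195), (152, 190, 195), (153, 190, 195), (154, 190, 195), (155, 191, 195), (156, 191, 196), (157, 191, 196), (158, 191, 194)]
cam S at [1178.08494663  -16.93110361 1053.20481978]
T [ 414.70870655   53.38414206 1329.47570254]
dark [([300, 223, 3, 5, 11], [300.7, 225.3]), ([372, 234, 5, 5, 12], [374.1, 235.5]), ([336, 236, 15, 14, 49], [344.0, 243.0]), ([317, 250, 9, 11, 68], [320.9, 255.2]), ([366, 253, 5, 9, 28], [368.0, 256.1]), ([328, 254, 7, 16, 70], [330.6, 262.1])]
```

The copper mask and the red bar show that I pressed the handle well past its locked position: the bar now hangs beyond the bed end (about -67°) and the arm has come back up. The drier hasn't moved. I'll grip the bar end and bring the handle back up to its locked position, around (198,31).

```bash
python3 -m handwheel '[[[10,2.4,0,-1.4,5.83,0,0],[10,2.4,0,-1.4,5.83,0,0],[10,2.4,0,-1.4,5.83,0,0],[10,2.4,0,-1.4,5.83,0,0],[10,2.4,0,-1.4,5.83,0,0],[0,0,0,0,0,0,0],[0,0,0,0,0,0,0]]]'; python3 st.py
python3 - <<'E'
from st import *
print("x,y,z of targets");
for q in((228,0,-7),(193,0,-68)):print(q,(seat+B@np.array(q,float)).round(1),"from here",(seat+B@np.array(q,float)-p).round(1))
E
```

```text
time_s: 27.0
eef_pos: [515.4, 205.9, 450.2]
ee_rot: [-0.0, 0.993, 0.118, 0.001]
force: [-0.2, -0.3, 0.1]
grip_width: 0.501
grip_force: 0.0
27.0 tcp [515.4 205.9 450.2] seatfr TCP [216.8  -1.1 268.8] grasp [222.3  -1.1 278.4]
R in seat (want diag 1,-1,-1)
 [[ 0.867  0.001 -0.499]
 [ 0.001 -1.     0.   ]
 [-0.499 -0.    -0.867]] F seat [-0.2 -0.2  0.2] tq [0.01 0.01 0.01] grip 0.5013312160181133 0.0
27.0 tcp [515.4 205.9 450.2] seatfr TCP [216.8  -1.1 268.8] grasp [222.3  -1.1 278.4]
R in seat (want diag 1,-1,-1)
 [[ 0.867  0.001 -0.499]
 [ 0.001 -1.     0.   ]
 [-0.499 -0.    -0.867]] F seat [-0.2 -0.2  0.2] tq [0.01 0.01 0.01] grip 0.5013312160181133 0.0
x,y,z of targets
(228, 0, -7) [658.7 241.4 216.9] from here [ 143.3   35.5 -233.3]
(193, 0, -68) [658.9 241.5 146.6] from here [ 143.5   35.6 -303.6]
```

```bash
python3 -m handwheel '[[[35,9,0,0,0,0,0],[36,9,0,0,0,0,0],[36,9,0,0,0,0,0],[36.4,8.6,-40,0,0,0,0],[0,0,-45,0,0,0,0],[0,0,-45,0,0,0,0],[0,0,-45,0,0,0,0],[0,0,0,0,0,0,0]]]'; python3 -m handwheel '[[[0,0,-40,0,0,0,0],[0,0,-20,0,0,0,0],[0,0,-20,0,0,0,0],[0,0,-10,0,0,0,0],[0,0,0,0,0,0,0]]]'; python3 red.py
```

```text
time_s: 28.0
eef_pos: [657.1, 241.2, 273.6]
ee_rot: [0.0, 0.993, 0.118, -0.003]
force: [-0.0, -0.3, 0.7]
grip_width: 0.501
grip_force: 0.0
time_s: 28.62
eef_pos: [659.0, 241.4, 187.1]
ee_rot: [-0.0, 0.993, 0.118, 0.001]
force: [-0.2, 0.3, 1.4]
grip_width: 0.497
grip_force: 0.0
28.625 tcp [659.  241.4 187.1] seatfr TCP [ 2.133e+02 -1.000e-01 -3.300e+01] grasp [ 2.188e+02 -1.000e-01 -2.340e+01]
R in seat (want diag 1,-1,-1)
 [[ 0.867  0.001 -0.498]
 [ 0.001 -1.    -0.   ]
 [-0.498 -0.    -0.867]] F seat [0.6 0.4 1.3] tq [-0.07 -0.01  0.04] grip 0.4972032857453314 0.0
RED n 75 mid [199.6 -58.7] len 48.1 ang -117.7
```

```bash
python3 -m handwheel '[[[0,0,-12,0,0,0,0],[0,0,-12,0,0,0,0],[0,0,-10,0,0,0,0],[0,0,-6,0,0,0,0],[0,0,0,0,0,0,0]]]'; python3 -m handwheel '[[[0,0,0,0,0,0,-1],[0,0,0,0,0,0,-1],[0,0,0,0,0,0,-1],[0,0,0,0,0,0,-1]]]' 40; python3 red.py
```

```text
time_s: 29.3
eef_pos: [658.4, 241.3, 145.2]
ee_rot: [0.0, 0.993, 0.118, -0.0]
force: [-0.7, 0.5, -0.6]
grip_width: 0.505
grip_force: 0.0
time_s: 29.8
eef_pos: [658.6, 242.0, 146.2]
ee_rot: [-0.001, 0.993, 0.118, 0.0]
force: [-0.5, 5.3, 3.4]
grip_width: 0.193
grip_force: 39.7
29.8 tcp [658.6 242.  146.2] seatfr TCP [192.7   0.6 -68.2] grasp [198.2   0.6 -58.7]
R in seat (want diag 1,-1,-1)
 [[ 0.867  0.    -0.499]
 [ 0.001 -1.     0.001]
 [-0.499 -0.001 -0.867]] F seat [2.4 5.3 2.6] tq [ 0.86  0.22 -0.02] grip 0.19259809331970892 39.71524894237518
RED n 25 mid [207.  -64.8] len 34.2 ang 51.7
```

```bash
python3 -m handwheel '[[[1.9,0.4,4.6,0,0,0,-1],[1.9,0.5,4.6,0,0,0,-1],[0,0,0,0,0,0,-1]]]' 30; python3 st.py;  python3 -m handwheel '[[[1.9,0.4,5,0,0,0,-1],[1.9,0.5,5,0,0,0,-1],[0,0,0,0,0,0,-1]]]'; python3 red.py
```

```text
time_s: 30.22
eef_pos: [658.5, 242.1, 149.5]
ee_rot: [0.0, 0.993, 0.118, -0.008]
force: [-14.1, 1.5, -15.6]
grip_width: 0.189
grip_force: 36.8
30.225 tcp [658.5 242.1 149.5] seatfr TCP [194.3   0.7 -65.4] grasp [199.9   0.7 -55.9]
R in seat (want diag 1,-1,-1)
 [[ 0.858  0.    -0.513]
 [ 0.001 -1.     0.001]
 [-0.513 -0.002 -0.858]] F seat [-19.3   4.8  -6.8] tq [ 0.36  1.88 -0.02] grip 0.18929408279511523 36.786171197891235
time_s: 30.6
eef_pos: [661.8, 242.9, 160.7]
ee_rot: [0.001, 0.993, 0.118, -0.008]
force: [-19.4, -0.5, -7.9]
grip_width: 0.189
grip_force: 29.4
30.6 tcp [661.8 242.9 160.7] seatfr TCP [202.8   0.7 -57.4] grasp [208.5   0.7 -48. ]
R in seat (want diag 1,-1,-1)
 [[ 0.857  0.001 -0.514]
 [ 0.001 -1.     0.001]
 [-0.514 -0.001 -0.857]] F seat [-20.4   4.1   2.6] tq [-0.02  3.06 -0.01] grip 0.1891325835975794 29.442738890647888
RED n 19 mid [191.9 -24.5] len 79.9 ang -42.2
```

```bash
python3 -m handwheel '[[[0.4,0.1,5.4,0.9,-3.9,0,-1],[0.3,0.1,5.4,0.9,-3.9,0,-1],[0,0,0,0,0,0,-1]]]' 30; python3 red.py;  python3 -m handwheel '[[[-0.6,-0.1,5.6,0.9,-3.9,0,-1],[-0.6,-0.1,5.6,0.9,-3.9,0,-1],[0,0,0,0,0,0,-1]]]'; python3 red.py
```

```text
time_s: 31.02
eef_pos: [659.4, 242.4, 170.3]
ee_rot: [-0.006, 0.991, 0.118, 0.057]
force: [-32.5, -5.3, -5.9]
grip_width: 0.19
grip_force: 30.0
31.025 tcp [659.4 242.4 170.3] seatfr TCP [205.5   0.8 -47.8] grasp [209.8   0.8 -37.7]
R in seat (want diag 1,-1,-1)
 [[ 0.918  0.002 -0.397]
 [ 0.002 -1.    -0.001]
 [-0.397 -0.    -0.918]] F seat [-31.4   2.5  11.3] tq [-0.96  5.81  0.03] grip 0.19032725323297897 29.986369013786316
RED n 12 mid [218.  -42.9] len 19.2 ang -133.4
time_s: 31.45
eef_pos: [660.1, 242.4, 181.2]
ee_rot: [-0.014, 0.985, 0.117, 0.129]
force: [-17.9, -0.7, -12.9]
grip_width: 0.187
grip_force: 29.7
31.45 tcp [660.1 242.4 181.2] seatfr TCP [211.5   0.7 -38.7] grasp [214.4   0.7 -28.1]
R in seat (want diag 1,-1,-1)
 [[ 0.966  0.002 -0.26 ]
 [ 0.002 -1.    -0.002]
 [-0.26   0.001 -0.966]] F seat [-21.6   3.5  -2.3] tq [-0.36  3.73  0.21] grip 0.1865080839884761 29.65294450521469
RED n 21 mid [188.8 -19.6] len 79.2 ang -20.6
```

```bash
python3 -m handwheel '[[[-2.4,-0.6,4.4,0.9,-3.9,0,-1],[-2.4,-0.6,4.4,0.9,-3.9,0,-1],[0,0,0,0,0,0,-1]]]' 30; python3 red.py|grep 'tcp\|F seat\|RED';  python3 -m handwheel '[[[-2.4,-0.6,4.4,0,0,0,-1],[-2.4,-0.6,4.4,0,0,0,-1],[0,0,0,0,0,0,-1]]]'|grep time; python3 red.py|grep 'tcp\|F seat\|RED'
```

```text
time_s: 31.88
eef_pos: [657.6, 241.7, 191.2]
ee_rot: [-0.022, 0.972, 0.116, 0.201]
force: [-7.5, 3.8, -16.4]
grip_width: 0.186
grip_force: 29.8
31.875 tcp [657.6 241.7 191.2] seatfr TCP [214.2   0.6 -28.8] grasp [215.5   0.6 -17.9]
 [-0.116  0.003 -0.993]] F seat [-13.8   5.5 -11. ] tq [0.18 2.51 0.35] grip 0.18604371802148084 29.807062447071075
RED n 34 mid [194.5 -14.8] len 77.7 ang -14.4
time_s: 32.3
32.3 tcp [655.1 241.1 202.4] seatfr TCP [217.6   0.5 -17.8] grasp [218.8   0.5  -6.8]
 [-0.11   0.002 -0.994]] F seat [-5.7  6.8 -9.8] tq [0.72 1.09 0.38] grip 0.18538293592819075 30.191974639892578
RED n 45 mid [194.4  -1. ] len 91.8 ang -19.1
```

```bash
for i in 1 2; do python3 -m handwheel '[[[-1.9,-0.5,3.5,0,0,0,-1],[-2,-0.5,3.5,0,0,0,-1],[0,0,0,0,0,0,-1]]]' >/dev/null; python3 red.py|grep 'tcp\|F seat\|RED'; done
```

```text
32.725 tcp [652.4 240.4 211.6] seatfr TCP [219.8   0.5  -8.4] grasp [220.9   0.5   2.6]
 [-0.105  0.003 -0.994]] F seat [-1.7  7.1 -5.2] tq [0.94 0.48 0.39] grip 0.18374959663620663 30.81691861152649
RED n 52 mid [193.8   6.7] len 96.4 ang -16.5
33.15 tcp [648.6 239.5 220. ] seatfr TCP [220.7   0.5   0.8] grasp [221.8   0.5  11.7]
 [-0.103  0.003 -0.995]] F seat [-1.2  6.1  2.2] tq [0.91 0.71 0.36] grip 0.187820951297651 32.10817873477936
RED n 49 mid [195.4  14.1] len 96.6 ang -12.6
```

```bash
for i in 1 2 3; do python3 -m handwheel '[[[-1.4,-0.3,2.6,0,0,0,-1],[-1.5,-0.4,2.6,0,0,0,-1],[0,0,0,0,0,0,-1]]]' >/dev/null; python3 red.py|grep 'tcp\|F seat\|RED'; done
```

```text
33.575 tcp [645.8 238.7 226.1] seatfr TCP [221.2   0.4   7.6] grasp [222.3   0.4  18.5]
 [-0.102  0.003 -0.995]] F seat [-3.3  6.4  8.4] tq [0.76 0.97 0.44] grip 0.1926694825971917 33.379257917404175
RED n 44 mid [196.9  20.2] len 95.9 ang -13.7
34.0 tcp [643.  238.1 232.2] seatfr TCP [221.7   0.4  14.2] grasp [222.8   0.5  25.2]
 [-0.101  0.003 -0.995]] F seat [-3.   5.6 13.2] tq [0.73 1.01 0.45] grip 0.1842381878641435 34.739035964012146
RED n 40 mid [198.1  25.4] len 95.8 ang -12.3
34.425 tcp [640.3 237.4 238.1] seatfr TCP [222.2   0.4  20.7] grasp [223.3   0.5  31.7]
 [-0.099  0.003 -0.995]] F seat [-2.9  7.  14.4] tq [0.82 0.95 0.48] grip 0.18733341014470692 35.73996663093567
RED n 33 mid [200.  31.] len 86.3 ang -10.0
```

```bash
for i in 1 2 3; do python3 -m handwheel '[[[-1.2,-0.3,2.2,0,0,0,-1],[-1.2,-0.3,2.1,0,0,0,-1],[0,0,0,0,0,0,-1]]]' >/dev/null; python3 red.py|grep 'tcp\|F seat\|RED'; done
```

```text
34.85 tcp [638.  236.8 242.4] seatfr TCP [222.4   0.4  25.6] grasp [223.4   0.4  36.6]
 [-0.099  0.003 -0.995]] F seat [-1.9  7.1 14. ] tq [0.77 0.83 0.34] grip 0.19267431583162775 36.14938259124756
RED n 29 mid [233.8  29.8] len 26.8 ang 36.9
35.275 tcp [635.7 236.3 246.1] seatfr TCP [222.1   0.4  30.1] grasp [223.2   0.4  41. ]
 [-0.099  0.003 -0.995]] F seat [-0.3  7.5  9.2] tq [0.99 0.47 0.46] grip 0.18712264036484602 36.473937034606934
RED n 30 mid [232.8  33.5] len 27.8 ang 39.9
35.7 tcp [633.2 235.6 249.2] seatfr TCP [221.5   0.3  34. ] grasp [222.6   0.4  44.9]
 [-0.101  0.003 -0.995]] F seat [0.9 6.7 1. ] tq [1.12 0.17 0.44] grip 0.18976115792086234 36.54919445514679
RED n 27 mid [233.1  36.8] len 27.7 ang 38.1
```

```bash
python3 -m handwheel '[[[0,0,0,0,0,0,-0.3],[0,0,0,0,0,0,0],[0,0,0,0,0,0,0],[0,0,0,0,0,0,0]]]'; python3 red.py|grep 'tcp\|F seat\|RED'; python3 -m handwheel '[[[-5,-1.2,8.7,0,0,0,0],[-15,-3.6,26,0,0,0,0],[-20,-5,40,0,0,0,0],[-20,-5,50,0,0,0,0],[-50,-30,40,0,0,0,0],[-50,-40,20,0,0,0,0],[-50,-40,0,0,0,0,0],[0,0,0,0,0,0,0]]]';  python3 - <<'E'
from st import *
import subprocess
S,T=tip()
for n,C,bx in(("S",S,(300,140,450,320)),("T",T,(150,120,260,270))):
    for k in("red","cu"):
        m=mask(C,k,bx).astype(np.uint8); N,l,st,ce=cv2.connectedComponentsWithStats(m,connectivity=8)
        print(n,k,[(st[i].tolist(),ce[i].round(1).tolist()) for i in range(1,N) if st[i,4]>4])
    cv2.imwrite(f"raw_{n}2.png",C["image"][:,:,::-1])
a=fit(mask(T,"red",(150,120,260,270)));b=fit(mask(S,"red",(300,140,450,320)));print(a,b)
for i in(0,):
  P,e=tri(T,a[0],S,b[0]);print("red mid",(B.T@(P-seat)).round(1),e)
print(S["image"][196:216:2,316:352:2].mean(2).astype(int))
E
python3 red.py|tail -1
```

```text
time_s: 36.25
eef_pos: [632.5, 234.7, 247.0]
ee_rot: [-0.022, 0.971, 0.115, 0.207]
force: [-0.9, 0.2, 0.7]
grip_width: 0.503
grip_force: 0.0
36.25 tcp [632.5 234.7 247. ] seatfr TCP [219.6  -0.5  32.6] grasp [220.8  -0.4  43.5]
 [-0.104  0.004 -0.995]] F seat [-0.4  0.3  1. ] tq [-0.06  0.14 -0.01] grip 0.5028263201964995 0.0
RED n 73 mid [214.2  33.9] len 48.2 ang 5.5
time_s: 37.3
eef_pos: [430.4, 115.9, 427.6]
ee_rot: [-0.022, 0.971, 0.114, 0.209]
force: [0.6, 0.1, -0.2]
grip_width: 0.502
grip_force: 0.0
37.3 tcp [430.4 115.9 427.6] seatfr TCP [115.7 -68.8 301.1] grasp [116.8 -68.7 312.1]
R in seat (want diag 1,-1,-1)
 [[ 0.995  0.    -0.1  ]
 [-0.001 -1.    -0.006]
 [-0.1    0.006 -0.995]] F seat [ 0.4 -0.1 -0.5] tq [-0.09  0.11  0.01] grip 0.5015711456341064 0.0
S red [([348, 217, 20, 19, 146], [357.8, 225.9])]
S cu [([321, 187, 28, 12, 126], [336.7, 192.3]), ([315, 194, 11, 3, 26], [320.0, 194.9]), ([316, 202, 19, 22, 160], [325.4, 211.7]), ([447, 213, 3, 4, 5], [448.2, 214.6])]
T red [([186, 153, 14, 33, 202], [192.4, 168.4])]
T cu [([211, 210, 7, 21, 30], [213.9, 219.6]), ([21
[... 460 characters left out ...]
  94  98  86 102  86  85  86  92  99  96  98 128 169]
 [162 167 139 110 117  62  72 130 166 158 155 155 154 152 152 157 169 169]
 [100 134 127 115  82 124 141 150 156 161 172 172 171 171 170 171 171 169]
 [ 63  89 117 113  87  83 139 152 153 157 162 172 173 170 172 172 173 172]
 [ 59  71 101 104  73  48  78 125 150 151 149 161 155 138 168 171 170 172]
 [ 60  69  88  95  60  26  47  74 119 145 119 144 157 143 133 167 171 170]
 [ 67  67  67  85  82  60  49  57  69 109  88  97 125 154 150 166 171 172]
 [ 83  99  61  65  82  90  69  54  59  66  68  84  81 115 154 158 167 168]
 [ 91  90  82  66  64  80  89  82  58  65  65  75  80  69 115 153 155 161]]
RED n 147 mid [188.3  35.3] len 98.1 ang -0.3
```

Both views put the bar's middle at (184,31), which matches the given locked position, and the pad is down on the drier. I'll tap it lightly from above (under 8 N) to check it's past dead centre.

```bash
python3 -m handwheel '[[[26.6,41.3,20.5,0,0,0,-1],[26.6,41.3,20.5,0,0,0,-1],[20,4.8,-35.6,0,0,0,-1],[25,6,-44.5,0,0,0,-1],[25,6,-44.5,0,0,0,-1],[22,5.3,-39.2,0,0,0,-1],[15,3.6,-26.7,0,0,0,-1],[0,0,0,0,0,0,-1]]]'; python3 red.py|grep 'tcp\|F seat\|RED'
```

```text
time_s: 38.45
eef_pos: [593.0, 226.3, 272.7]
ee_rot: [-0.023, 0.972, 0.116, 0.204]
force: [0.2, 0.1, 0.3]
grip_width: -0.0
grip_force: 0.0
38.45 tcp [593.  226.3 272.7] seatfr TCP [197.5   0.7  75. ] grasp [198.7   0.7  86. ]
 [-0.11   0.003 -0.994]] F seat [0.3 0.1 0.1] tq [-0.01  0.15 -0.02] grip -0.00033829460576408315 0.0
RED n 142 mid [188.3  34.7] len 98.2 ang -0.0
```

```bash
python3 -m handwheel '[[[3.9,0.9,-6.9,0,0,0,-1],[3.9,0.9,-6.9,0,0,0,-1],[2,0.5,-3.5,0,0,0,-1],[0,0,0,0,0,0,-1]]]'>/dev/null; python3 red.py|grep 'tcp\|F seat\|RED'; for i in 1 2 3; do python3 -m handwheel '[[[0.6,0.2,-1.1,0,0,0,-1],[0,0,0,0,0,0,-1]]]'>/dev/null; python3 red.py|grep 'tcp\|F seat\|RED'; done
```

```text
39.0 tcp [602.8 227.8 258.7] seatfr TCP [199.1  -0.2  58. ] grasp [ 2.002e+02 -2.000e-01  6.890e+01]
 [-0.105  0.003 -0.995]] F seat [0.6 1.2 0.6] tq [-0.02  0.17 -0.05] grip -0.0003181919944993877 0.0
RED n 130 mid [188.4  33.9] len 98.3 ang 0.4
39.3 tcp [603.4 228.  257.9] seatfr TCP [ 1.992e+02 -1.000e-01  5.690e+01] grasp [ 2.003e+02 -1.000e-01  6.780e+01]
 [-0.104  0.003 -0.995]] F seat [-0.3 -0.3  0.1] tq [0.01 0.21 0.02] grip 0.0027971309619813046 0.0
RED n 127 mid [188.4  33.9] len 98.4 ang 0.6
39.6 tcp [604.  228.2 256.6] seatfr TCP [199.1  -0.   55.4] grasp [200.2  -0.   66.4]
 [-0.104  0.003 -0.995]] F seat [-0.6  0.4  0.7] tq [-0.11  0.16  0.05] grip 7.281636060277911e-06 0.0
RED n 120 mid [188.4  33.4] len 98.4 ang 0.7
39.9 tcp [604.6 228.4 255.4] seatfr TCP [199.1  -0.   54.2] grasp [200.2   0.   65.1]
 [-0.104  0.003 -0.995]] F seat [ 0.1 -0.2  0.7] tq [-0.05  0.25 -0.06] grip 0.00022060123687509656 0.0
RED n 119 mid [188.4  33.4] len 98.4 ang 0.7
```

```bash
for i in 1 2 3 4; do python3 -m handwheel '[[[0.6,0.1,-1.1,0,0,0,-1],[0,0,0,0,0,0,-1]]]'>/dev/null; python3 red.py|grep 'tcp\|F seat\|RED'; done
```

```text
40.2 tcp [605.2 228.5 254.4] seatfr TCP [ 1.99e+02 -1.00e-01  5.29e+01] grasp [200.2  -0.   63.9]
 [-0.104  0.003 -0.995]] F seat [-0.5  0.8 -0.1] tq [-0.03  0.13 -0.05] grip -0.0007111104253445596 0.0
RED n 113 mid [188.4  33. ] len 98.4 ang 0.9
40.5 tcp [605.8 228.6 253.3] seatfr TCP [ 1.99e+02 -1.00e-01  5.17e+01] grasp [200.2  -0.   62.6]
 [-0.104  0.003 -0.995]] F seat [ 0.7 -0.  -0.1] tq [-0.05  0.17  0.04] grip 0.0017942829222593315 0.0
RED n 111 mid [188.4  33. ] len 98.4 ang 1.0
40.8 tcp [606.4 228.7 252.2] seatfr TCP [ 1.991e+02 -1.000e-01  5.050e+01] grasp [ 2.002e+02 -1.000e-01  6.140e+01]
 [-0.104  0.003 -0.995]] F seat [-0.6 -0.2 -0.2] tq [-0.04  0.17  0.02] grip -0.003563622873653806 0.02340508159250021
RED n 105 mid [188.4  32.8] len 98.4 ang 1.0
41.1 tcp [607.  228.9 251.4] seatfr TCP [ 1.992e+02 -1.000e-01  4.950e+01] grasp [ 2.003e+02 -1.000e-01  6.040e+01]
 [-0.104  0.003 -0.995]] F seat [-0.2  0.   3.1] tq [-0.04  0.25  0.07] grip -0.00392951765676272 1.364829526282847
RED n 102 mid [188.   32.4] len 97.6 ang -0.1
```

```bash
python3 -m handwheel '[[[0.6,0.1,-1.1,0,0,0,-1],[0,0,0,0,0,0,-1]]]'>/dev/null; python3 red.py|grep 'tcp\|F seat\|RED'; python3 -m handwheel '[[[-5,-1.2,8.7,0,0,0,-1],[-15,-3.6,26,0,0,0,-1],[-20,-5,40,0,0,0,-1],[-20,-5,50,0,0,0,-1],[-50,-30,40,0,0,0,-1],[-50,-40,20,0,0,0,-1],[-50,-40,0,0,0,0,-1],[0,0,0,0,0,0,-1]]]'|head -2;  python3 - <<'E'
from st import *
S,T=tip()
for n,C,bx in(("S",S,(300,140,450,320)),("T",T,(150,120,260,270))):
    for k in("red","cu"):
        m=mask(C,k,bx).astype(np.uint8); N,l,st,ce=cv2.connectedComponentsWithStats(m,connectivity=8)
        print(n,k,[(st[i].tolist(),ce[i].round(1).tolist()) for i in range(1,N) if st[i,4]>4])
a=fit(mask(T,"red",(150,120,260,270)));b=fit(mask(S,"red",(300,140,450,320)))
P,e=tri(T,a[0],S,b[0]);print("red mid",(B.T@(P-seat)).round(1),e)
# drier lower end vs stop: copper extents in T along the axis, on the drier axis plane
m=mask(T,"cu",(195,200,235,262)); ys,xs=np.nonzero(m)
Q=[]
for u,v in zip(xs,ys):
    o,d=ray(T,(u,v)); n=B[:,2]; Q.append((B.T@(o+d*((seat-o)@n)/(d@n)-seat))[:2])
Q=np.array(Q);print("cu x range",Q[:,0].min(),Q[:,0].max(),"y",np.percentile(Q[:,1],[2,50,98]))
h=cv2.cvtColor(T["image"],cv2.COLOR_RGB2HSV)
for q in(-80,-60,-50,0,12,50):print(q,T["image"][tuple(proj(T,seat+B@np.array([q+5.,0,3])).round().astype(int)[::-1])])
E
```

```text
41.4 tcp [607.6 229.  250.5] seatfr TCP [ 1.993e+02 -1.000e-01  4.840e+01] grasp [ 2.004e+02 -1.000e-01  5.930e+01]
 [-0.104  0.003 -0.995]] F seat [0.6 0.5 5.6] tq [-0.06  0.43  0.07] grip -0.002512036539048044 2.9283394664525986
RED n 110 mid [188.   31.3] len 97.5 ang -0.7
time_s: 42.45
eef_pos: [405.8, 109.9, 430.2]
42.45 tcp [405.8 109.9 430.2] seatfr TCP [ 95.  -68.9 316. ] grasp [ 96.1 -68.8 326.9]
R in seat (want diag 1,-1,-1)
 [[ 0.995 -0.    -0.101]
 [-0.001 -1.    -0.006]
 [-0.101  0.006 -0.995]] F seat [ 0.3  0.1 -0.6] tq [-0.03  0.23  0.01] grip -0.0021751915105425643 0.0
S red [([348, 217, 20, 19, 146], [357.8, 225.9])]
S cu [([321, 187, 28, 12, 126], [336.7, 192.3]), ([315, 194, 11, 3, 26], [320.0, 194.9]), ([316, 202, 19, 22, 160], [325.4, 211.7]), ([447, 213, 3, 4, 6], [448.2, 214.3])]
T red [([186, 153, 14, 33, 201], [192.4, 168.4])]
T cu [([211, 210, 6, 18, 28], [213.6, 218.5]), ([210, 232, 12, 21, 119], [216.1, 241.2])]
red mid [183.9   2.3  31.3] 2.171161725118851
cu x range -75.64884259489119 51.451603013717765 y [-11.71983682  -1.76239903  13.31422509]
-80 [106  59  41]
-60 [83 40 25]
-50 [115  81  66]
0 [95 96 96]
12 [ 95  98 100]
50 [ 96 101 100]
```

The handle came back to exactly the same spot after the tap, so it's locked. The drier's outlet tip is at about -76 mm on the seat axis, so it's still home against the stop (about -75 expected). I'll hand in.

```bash
python3 -c "
from rig import *
print(finish_job())"
```

```text
the job is handed in; nothing more can be done
None
```

The job is handed in at about 42 s: the drier is seated against the stop and the clamp is closed on it with the handle at its given locked position, but I first pressed the handle too far, so the arm came back up and I had to swing it back to lock.

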